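Lay out the parts for a column rebuild

TASK

Lay out the coupling parts on the row of three green pads, everything upright and centred. On the middle pad stand the end cap whose flange is uppermost, lay the orange seal ring on the middle of it, and set the other end cap, flange downward, squarely on the ring, so that the two flanges face each other with the ring between them. Put the clamp screw, standing up as it is now, on the end pad that has the brown bottle behind it and the white roll of thread tape, lying flat, on the end pad that has the clear bottle behind it; do not disturb these two bottles.

Things in the scene. Friction and masses are not known exactly. Their poses are not given: they have to be found in the camera images.
- cap_flange_up: hat-shaped grey steel end cap: round flange 60 mm across and 10 mm thick with a round hub 36 mm across and 26 mm long, 36 mm high in all. This one stands on its hub with the flange uppermost (a flat disc seen from above, at 26 to 36 mm height); grasp it across the flange. Origin: centre of its underside (the hub's end); z up.
- cap_flange_down: hat-shaped grey steel end cap: round flange 60 mm across and 10 mm thick with a round hub 36 mm across and 26 mm long, 36 mm high in all. This one lies on its flange with the hub uppermost (hub at 10 to 36 mm height). Origin: centre of its underside (the flange's face); z up.
- seal_ring: orange ring, 44 mm outside, 26 mm inside, 10 mm high, lying flat. Origin: centre of its underside; z up.
- thread_tape: white roll of thread tape, 52 mm across, 13 mm high, lying flat with its hole upward. Origin: centre of its underside; z up.
- clamp_screw: small clamp screw standing on its black round head (21 mm across, about 16 mm high) with its slimmer yellowish stud (about 10 mm across) straight up, 40 mm high in all. Origin: centre of its underside; z up.
- pad_middle: green round pad with a thin white circle, 76 mm across and 3 mm thick, lying fixed on the worktop; the middle one of the row of three (as seen from the robot), centres about 115 mm apart. Origin: centre of its underside, on the worktop (z = 0); its top is 3 mm higher. Its own y axis runs roughly along the row towards the left pad, x away from the robot. (A hotplate with a glass dome, about 0.3 m high, stands at the far right of the worktop: swing over or round it.)
- pad_left: green round pad with a thin white circle, 76 mm across and 3 mm thick, lying fixed on the worktop; the left one of the row of three (as seen from the robot), centres about 115 mm apart. Origin: centre of its underside, on the worktop (z = 0); its top is 3 mm higher.
- pad_right: green round pad with a thin white circle, 76 mm across and 3 mm thick, lying fixed on the worktop; the right one of the row of three (as seen from the robot), centres about 115 mm apart. Origin: centre of its underside, on the worktop (z = 0); its top is 3 mm higher.
- brown_bottle: small brown glass bottle with a blue cap, 56 mm across, 104 mm high; stands about 115 mm behind (farther from the robot than) either the left or the right pad, which is then the pad in front of it. Other bottles at the far left of the bench do not matter. Origin: centre of its underside.
- clear_bottle: small clear glass bottle with a blue cap, 56 mm across, 104 mm high; stands behind the other end pad in the same way. Other bottles at the far left of the bench do not matter. Origin: centre of its underside.

How it is judged:
By the outcome, as a careful person would: the job done as asked, in the order asked, and still so for the second after the job is handed in, with the robot touching nothing.
It also fails if it takes over 138 s, if anything falls off the work surface, if the arm or the gripper's body presses on something with over 40 N, if the wrist force passes 120 N, or if a joint passes its speed limit or range.

ROBOT

A 6-joint arm with a two-finger parallel gripper is mounted at the origin on a cart in front of the work surface, level with it; the furniture and walls round the work are solid. World frame = base frame: x ahead of the robot, y to its left, z up, the work surface at z = 0. Lengths are in mm, angles in rad, forces in N, time in s.
With the tool pointing down it reaches from about 425 to 950 mm from the base axis. Payload 14.7 kg.
Tool frame: the origin (TCP) lies midway between the tips of the shut fingers; the grasp point (between the pads) lies 19 mm behind it; z points along the fingers, y is the line along which they close (so a half turn about z gives the same grasp; the last joint's range is limited). The gripper opens to 85 mm and grips with 20 to 120 N. Pads are 22 mm wide; open, the fingers measure 114 mm over their backs; the gripper's body (76 mm by 85 mm) begins 54 mm behind the grasp point. The pads swing forward as they close: fully open they stand 13 mm farther back than shut.
Start: joints at [-1.382, 0.48, 1.596, -0, 1.065, -0.047], TCP at [151.871, -632.003, 196.097] pointing down, gripper open.
Joint ranges: [-2.75, 2.75], [-0.82, 2.05], [0.23, 2.67], [-1.56, 4.7], [0.09, 2.69], [-2.92, 2.92]. Speed limits (rad/s): [1.89, 1.89, 2.39, 3.01, 3.01, 3.01].

INTERFACE

Orientations are given as a unit quaternion [x, y, z, w].
In Python, from station import robot gives the robot as it stands.
- The arm moves only by the shell command python3 -m jog 'ROWS' [OPENING] [FORCE]. ROWS is text: rows parted by semicolons, each of 6 numbers parted by spaces: the shift along the world's x, y, z each as a share of 0.15 m, from -1 to 1, then the turn, a rotation vector about the world's x, y, z each as a share of 90 degrees, from -1 to 1. In form: tx ty tz wx wy wz; .... A call has exactly 10 rows; each row is the pose to reach, as a shift and turn from the pose commanded when the call began; what a row does not reach only later rows make up. A row lasts 1/10 s, in which the tool goes at most 50 mm and 8.59 degrees, less where a joint would pass 70% of its speed; a pose out of reach is approached as far as the arm can. A call with a number of a shift or a turn outside -1 to 1 is refused whole. A call with a gripper value outside its range is refused whole. OPENING is the closure, from 0 (fully open) to 1 (shut), set as the call begins (- or left out, the last holds). The fingers move at their own pace and stop on an object; FORCE is the grip in N (left out, the last holds). Time passes only in rows, so rows that repeat a pose let the fingers close, or fill a call up. It gives the time, the measured TCP pose, the force, the opening and the grip force at its end, in the units of the state.
- robot.read_state(): the state, without advancing time (a new reading comes with each control period).
- robot.capture(name): name is "side" or "top" or "wrist"; returns a dict with "img" (420x560x3 uint8, blue, green, red), "fx", "fy", "cx", "cy" (pixels), "pose" (4x4, takes a point from camera to world coordinates); the wrist camera has in their place "T_tool_cam" (4x4, takes a point from camera to tool coordinates, whose origin is the TCP and whose axes are the flange's). Camera axes: x right, y down, z forward; pixel columns grow to the right and rows downward; lengths in mm; the calibration is good to about 2 mm. A picture is of the moment at which its call begins: read the wrist's pose just before it. There is no depth.
- robot.sign_off(): hands the job in; it is judged then, once.
The state is a dict: "time_s": time; "joints": joint angles; "joint_velocities": joint speeds; "joint_efforts": joint torques, N m; "position": TCP position; "tcp_rot": TCP orientation; "contact_force": force on the tool from outside, world axes, zero at the start; "wrist_torque": the same for the moment, N m; "width": opening from 0.0 (shut) to 1.0 (fully open); "gripper_force": force on a finger pad.
Only numpy, scipy, OpenCV 4.12 (cv2) and the standard library are available. Lean on these libraries where they do the work, as an engineer would, in place of code of your own. Each camera call takes 0.05 s, during which the arm holds its last target. There are 200 camera calls.

## Working session

There is one attempt and no reset: what is moved stays moved. The work goes in short steps, Python scripts to look and compute and a shell command to move; the robot and the scene stay as the last step left them, time stands still between calls to the robot, and variables do not carry over. Pictures are saved under pics/ and viewed, at most 14 in all, crops included, and the job is handed in when it is done.

```bash
mkdir -p pics; ls; cat > h.py <<'E'
import numpy as np, cv2
from station import robot
from scipy.spatial.transform import Rotation as R
def cap(n):
    s=robot.read_state(); c=robot.capture(n)
    if n=="wrist":
        T=np.eye(4);T[:3,:3]=R.from_quat(s["tcp_rot"]).as_matrix();T[:3,3]=s["position"]
        c["pose"]=T@np.array(c["T_tool_cam"])
    return c
def ray(c,u,v,z):
    P=np.array(c["pose"]);d=P[:3,:3]@np.array([(u-c["cx"])/c["fx"],(v-c["cy"])/c["fy"],1]);o=P[:3,3]
    return (o+d*(z-o[2])/d[2]).round(1)
def proj(c,p):
    q=np.linalg.inv(np.array(c["pose"]))@np.r_[p,1];return np.array([c["fx"]*q[0]/q[2]+c["cx"],c["fy"]*q[1]/q[2]+c["cy"]]).round(1)
E
python3 - <<'E'
from h import *
for n in("side","top"):
    c=cap(n);cv2.imwrite(f"pics/{n}0.png",c["img"]);print(n,c["fx"],np.array(c["pose"]).round(2))
s=robot.read_state();print(s)
E
```

```text
pics
side 457.6558653575722 [[-8.7000e-01 -2.8000e-01  4.0000e-01  1.4571e+02]
 [-4.9000e-01  5.3000e-01 -6.9000e-01  7.8931e+02]
 [-2.0000e-02 -8.0000e-01 -6.0000e-01  6.6587e+02]
 [ 0.0000e+00  0.0000e+00  0.0000e+00  1.0000e+00]]
top 430.46149189837695 [[-1.00000e-02 -9.80000e-01  1.80000e-01  3.89080e+02]
 [-1.00000e+00  1.00000e-02  0.00000e+00  9.19700e+01]
 [-0.00000e+00 -1.80000e-01 -9.80000e-01  1.00558e+03]
 [ 0.00000e+00  0.00000e+00  0.00000e+00  1.00000e+00]]
{'time_s': 0.1, 'joints': array([-1.38155838e+00,  4.80758208e-01,  1.59675845e+00, -1.26916126e-05,
        1.06511747e+00, -4.66224173e-02]), 'joint_velocities': array([-1.31732819e-03,  3.22351645e-04, -1.96968307e-03,  1.38393440e-04,
       -9.98150440e-06, -3.82720219e-04]), 'joint_efforts': array([ 1.31777542e-03, -9.52259874e+01, -4.31038105e+01, -6.44231633e-06,
        5.00125199e-03,  2.97447502e-05]), 'position': array([ 151.82207983, -631.63007153,  195.56321072]), 'tcp_rot': array([ 9.93053795e-01,  1.17660060e-01, -4.26371174e-05, -5.19019471e-04]), 'contact_force': array([0.43178058, 0.31665342, 0.27664651]), 'wrist_torque': array([ 0.01675505, -0.03086959, -0.00140718]), 'gripper_force': 0.0, 'width': 0.9987647902867375}
```

View pics/top0.png

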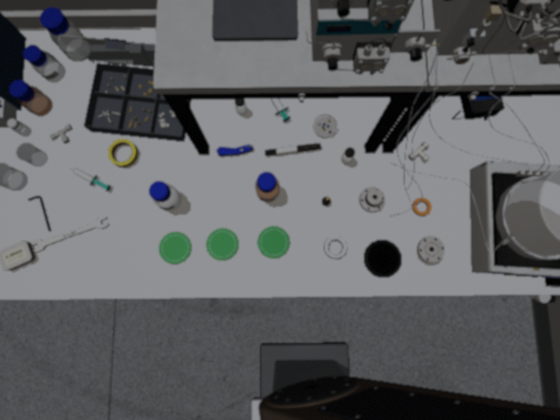

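View pics/side0.png

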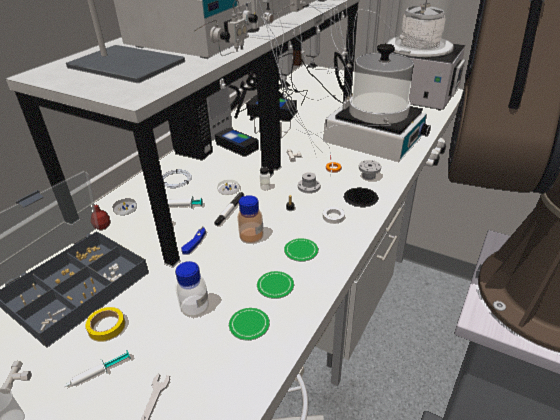

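The top view shows the pads at (175,248), (222,244) and (274,242). The clear bottle is behind the left pad and the brown one behind the right. The tape is at (335,247), the screw at (326,201), the hub-up cap at (372,200), the flange-up cap at (430,250) and the ring at (421,207).

```bash
python3 - <<'E'
from h import *
c=cap("top");im=c["img"];hsv=cv2.cvtColor(im,cv2.COLOR_BGR2HSV)
def blobs(m,z,name,amin):
    n,l,st,ce=cv2.connectedComponentsWithStats(m.astype(np.uint8))
    for i in range(1,n):
        if st[i,4]>amin:
            k=cv2.convexHull(np.argwhere((l==i))[:,::-1].astype(np.int32));M=cv2.moments(k)
            if M["m00"]<1: continue
            u,v=M["m10"]/M["m00"],M["m01"]/M["m00"];print(name,round(u,1),round(v,1),st[i,4],ray(c,u,v,z))
H,S,V=hsv[...,0],hsv[...,1],hsv[...,2]
blobs((H>45)&(H<75)&(S>120),3,"pad",300)
blobs((H>5)&(H<20)&(S>150)&(V>120),10,"orange",40)
blobs((H>105)&(H<130)&(S>150),104,"blue",100)
for n,u,v,z in(("tape",335.5,247,13),("screw",326,201,38),("capdn",372,199,30),("capup",430.5,250,36)):print(n,ray(c,u,v,z))
cv2.imwrite("pics/z.png",cv2.resize(im[160:300,280:480],None,fx=4,fy=4,interpolation=2))
E
```

```text
pad 274.3 242.5 480 [493.5 105.5   3. ]
pad 221.8 243.8 437 [491.7 228.    3. ]
pad 174.2 247.6 435 [483.9 338.9   3. ]
orange 422.1 207.1 60 [ 572.6 -242.8   10. ]
blue 53.8 20.4 518 [1004.7  612.1  104. ]
blue 29.2 55.4 351 [916.7 660.6 104. ]
blue 16.1 88.3 467 [836.4 682.5 104. ]
blue 233.1 150.3 163 [685.7 192.6 104. ]
blue 266.3 181.7 257 [614.4 120.3 104. ]
blue 159.1 190.9 271 [596.5 350.6 104. ]
tape [480.6 -35.7  13. ]
screw [584.  -14.2  38. ]
capdn [ 589.2 -121.6   30. ]
capup [ 469.6 -246.    36. ]
```

View pics/z.png

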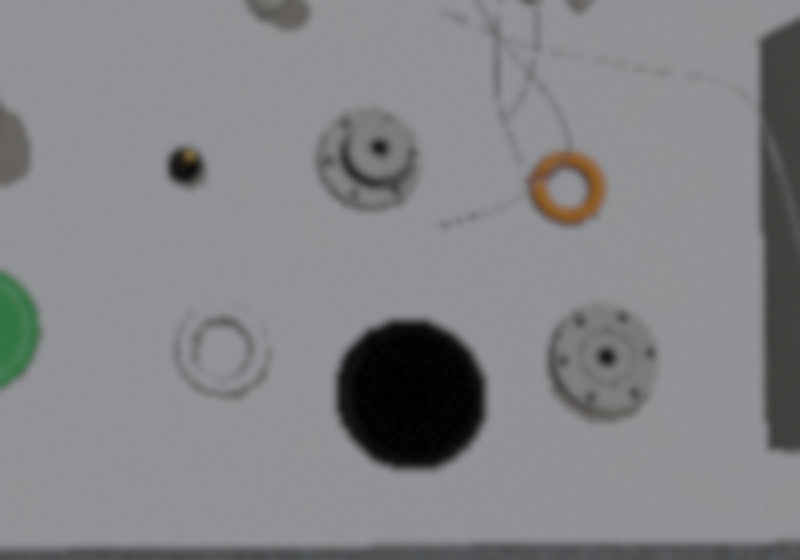

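The zoomed view confirms the identities: hub-up cap at crop (370,155), flange-up cap at (606,357), and the black disc is only a distractor. I'll swing round in front of the hotplate to the flange-up cap.

```bash
python3 -m jog '0 1 0 0 0 0;0 1 0 0 0 0;0 1 0 0 0 0;0 1 0 0 0 0;0 1 0 0 0 0;0 1 0 0 0 0;0 1 0 0 0 0;0 1 0 0 0 0;0 1 0 0 0 0;0 1 0 0 0 0' 0 40
python3 -m jog '0 .5 0 0 0 0;0 .5 0 0 0 0;0 .5 0 0 0 0;.6 .87 0 0 0 0;.6 .87 0 0 0 0;.6 .87 0 0 0 0;1 1 0 0 0 0;1 1 0 0 0 0;1 1 0 0 0 0;1 1 0 0 0 0'
python3 -m jog '.12 .25 0 0 0 0;.12 .25 0 0 0 0;.5 .87 0 0 0 0;.5 .87 0 0 0 0;.5 .87 0 0 0 0;.5 .87 0 0 0 0;1 .6 0 0 0 0;1 .6 0 0 0 0;1 .6 0 0 0 0;1 .6 0 0 0 0'
cat >> h.py <<'E'
def shot(n,f):
    c=cap(n);cv2.imwrite("pics/"+f,c["img"]);s=robot.read_state();print(s["time_s"],s["position"].round(1),s["joints"].round(2),s["width"],np.array(c["pose"])[:3,3].round(1));return c
E
python3 - <<'E'
from h import *
c=shot("wrist","w1.png");print(np.array(c["T_tool_cam"]).round(2),c["fx"])
print(proj(c,[471,-248,36]),proj(c,[572,-243,10]),proj(c,[589,-122,36]))
E
```

```text
time_s: 1.15
position: [151.8, -482.2, 195.9]
tcp_rot: [0.993, 0.118, -0.0, -0.0]
contact_force: [0.6, 0.3, -0.4]
width: 1.002
gripper_force: 0.0
time_s: 2.15
position: [301.5, -332.3, 195.9]
tcp_rot: [0.993, 0.118, -0.0, -0.0]
contact_force: [-1.0, -0.3, 0.6]
width: 0.999
gripper_force: 0.0
time_s: 3.15
position: [450.9, -243.8, 195.6]
tcp_rot: [0.993, 0.117, -0.001, -0.0]
contact_force: [-0.3, -0.3, 0.9]
width: 0.999
gripper_force: 0.0
3.2 [ 450.4 -243.1  195.7] [-0.55  0.29  1.91 -0.    0.95  0.78] 1.0045465178889808 [ 531.9 -224.6  372.8]
[[ 0.0000e+00 -9.5000e-01 -3.2000e-01  8.3010e+01]
 [ 1.0000e+00  0.0000e+00  0.0000e+00  8.0000e-02]
 [-0.0000e+00 -3.2000e-01  9.5000e-01 -1.7729e+02]
 [ 0.0000e+00  0.0000e+00  0.0000e+00  1.0000e+00]] 297.7426819453453
[290.7 165.7] [307.6  72.9] [195.3  20.6]
```

View pics/w1.png

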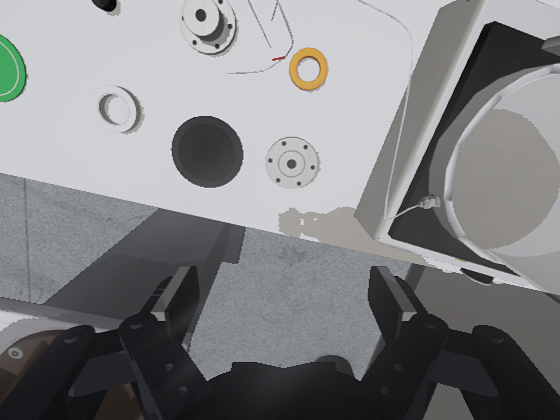

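The wrist view shows the flange-up cap at (291,162), the ring at (309,69), the tape at (120,109) and the hub-up cap at (202,16). All agree with the top view.

```bash
python3 - <<'E'
from h import *
c=cap("wrist");im=c["img"];hsv=cv2.cvtColor(im,cv2.COLOR_BGR2HSV)
m=((hsv[...,0]>5)&(hsv[...,0]<25)&(hsv[...,1]>120)&(hsv[...,2]>150)).astype(np.uint8)
k=max(cv2.findContours(m,0,2)[0],key=cv2.contourArea);(u,v),ax,_=cv2.fitEllipse(k);print("ring",u,v,ax,ray(c,u,v,9))
for n,u,v,z in(("up",291.5,162.5,36),("tape",120,109,10),("hub",202,16,36)):print(n,ray(c,u,v,z))
t=cv2.Canny(im,60,150);g=np.zeros_like(t)
def fit(u0,v0,r0,r1):
    p=np.argwhere(t>0)[:,::-1];d=np.hypot(*(p-[u0,v0]).T);q=p[(d>r0)&(d<r1)]
    e=cv2.fitEllipse(q.astype(np.int32));return e
e=fit(291.5,162.5,23,30);print(e,ray(c,*e[0],34))
E
```

```text
ring 308.9029235839844 67.85260772705078 (37.138240814208984, 41.396358489990234) [ 576.9 -242.5    9. ]
up [ 474.2 -247.4   36. ]
tape [483.9 -41.1  10. ]
hub [ 593.8 -127.1   36. ]
((292.2068176269531, 162.1931915283203), (52.07876205444336, 53.874507904052734), 97.8581314086914) [ 474.4 -248.2   34. ]
```

```bash
python3 -m jog '.15 -.04 -.1 0 0 0;.15 -.04 -.3 0 0 0;.15 -.04 -.5 0 0 0;.15 -.04 -.7 0 0 0;.15 -.04 -.85 0 0 0;.15 -.04 -1 0 0 0;.15 -.04 -1 0 0 0;.15 -.04 -1 0 0 0;.15 -.04 -1 0 0 0;.15 -.04 -1 0 0 0' 0 60
python3 -c "
from h import *
c=shot('wrist','w2.png');print(proj(c,[474,-248,36]))"
```

```text
time_s: 4.25
position: [474.9, -248.5, 47.4]
tcp_rot: [0.993, 0.118, 0.001, 0.001]
contact_force: [-0.8, -0.6, 0.1]
width: 0.995
gripper_force: 0.0
4.3 [ 474.9 -248.4   47.2] [-0.54  0.53  1.99 -0.    0.62  0.8 ] 0.9971227935189342 [ 555.4 -229.   224.8]
[281.8 234.4]
```

View pics/w2.png

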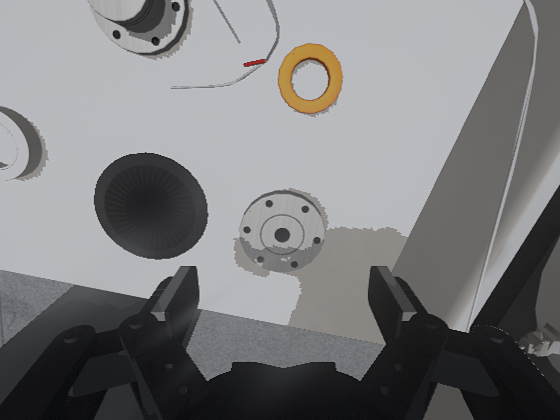

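The cap's centre hole is at (282,235), where it was predicted to be. I'll grasp and lift it.

```bash
python3 -m jog '0 0 -.1 0 0 0;0 0 -.2 0 0 0;0 0 -.27 0 0 0;0 0 -.27 0 0 0;0 0 -.27 0 0 0;0 0 -.27 0 0 0;0 0 -.27 0 0 0;0 0 -.27 0 0 0;0 0 -.27 0 0 0;0 0 -.27 0 0 0' 0 60
python3 -m jog '0 0 0 0 0 0;0 0 0 0 0 0;0 0 0 0 0 0;0 0 0 0 0 0;0 0 0 0 0 0;0 0 0 0 0 0;0 0 0 0 0 0;0 0 0 0 0 0;0 0 0 0 0 0;0 0 0 0 0 0' 1 60
python3 -m jog '0 0 .05 0 0 0;0 0 .1 0 0 0;0 0 .2 0 0 0;0 0 .3 0 0 0;0 0 .4 0 0 0;0 0 .5 0 0 0;0 0 .6 0 0 0;0 0 .67 0 0 0;0 0 .67 0 0 0;0 0 .67 0 0 0'
python3 -c "
from h import *
c=shot('wrist','w3.png')"
```

```text
time_s: 5.3
position: [474.4, -248.0, 5.7]
tcp_rot: [0.993, 0.118, 0.0, 0.0]
contact_force: [-0.2, -1.0, -0.4]
width: 1.0
gripper_force: 0.0
time_s: 6.3
position: [474.3, -248.0, 5.6]
tcp_rot: [0.993, 0.118, -0.0, -0.0]
contact_force: [-0.9, 0.9, 0.8]
width: -0.001
gripper_force: 0.0
time_s: 7.3
position: [474.4, -248.0, 106.2]
tcp_rot: [0.993, 0.118, 0.0, 0.0]
contact_force: [-0.0, 0.1, -0.6]
width: -0.001
gripper_force: 0.0
7.35 [ 474.1 -247.9  105.8] [-0.54  0.44  1.95  0.    0.76  0.8 ] -0.0013205416750007625 [ 555.  -228.7  283.5]
```

View pics/w3.png

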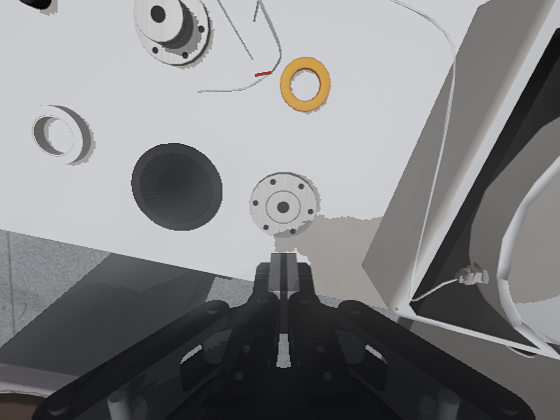

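The gripper shut on nothing and the cap is still at (283,207). In this picture the shut fingertips show at v≈253. By the camera geometry they end about 34 mm behind the reported TCP, so they closed above the flange. I'll reopen, go lower and look before closing.

```bash
python3 -m jog '0 0 0 0 0 0;0 0 0 0 0 0;0 0 0 0 0 0;0 0 -.1 0 0 0;0 0 -.2 0 0 0;0 0 -.3 0 0 0;0 0 -.4 0 0 0;0 0 -.5 0 0 0;0 0 -.6 0 0 0;0 0 -.67 0 0 0' 0 60
python3 -m jog '0 0 -.04 0 0 0;0 0 -.08 0 0 0;0 0 -.11 0 0 0;0 0 -.11 0 0 0;0 0 -.11 0 0 0;0 0 -.11 0 0 0;0 0 -.11 0 0 0;0 0 -.11 0 0 0;0 0 -.11 0 0 0;0 0 -.11 0 0 0'
python3 -c "
from h import *
c=shot('wrist','w4.png')"
```

```text
time_s: 8.35
position: [474.0, -247.8, 4.5]
tcp_rot: [0.993, 0.118, -0.0, -0.0]
contact_force: [0.6, -0.6, -0.2]
width: 1.0
gripper_force: 0.0
time_s: 9.35
position: [474.4, -248.0, -10.8]
tcp_rot: [0.993, 0.118, 0.0, 0.0]
contact_force: [0.5, -1.1, -0.9]
width: 1.001
gripper_force: 0.0
9.4 [ 474.4 -248.   -10.8] [-0.54  0.62  2.02  0.    0.5   0.8 ] 0.9990484677276165 [ 555.1 -228.7  166.5]
```

View pics/w4.png

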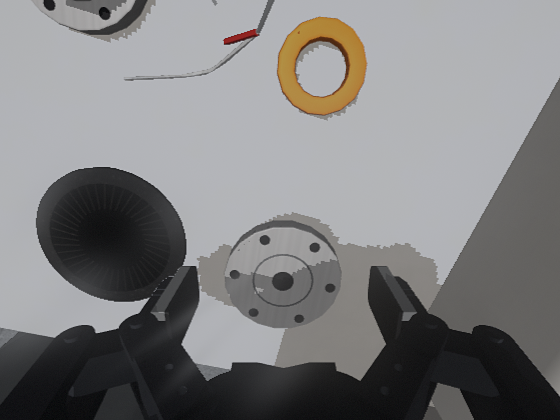

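Here the open finger tips span 170 px for 85 mm and the flange 116 px for 60 mm. Both are therefore at the same depth (z ≈ 36), which confirms the ~34 mm offset. I'll go 14 mm lower and grasp.

```bash
python3 -m jog '0 0 -.03 0 0 0;0 0 -.06 0 0 0;0 0 -.09 0 0 0;0 0 -.09 0 0 0;0 0 -.09 0 0 0;0 0 -.09 0 0 0;0 0 -.09 0 0 0;0 0 -.09 0 0 0;0 0 -.09 0 0 0;0 0 -.09 0 0 0' 0 60
python3 -m jog '0 0 0 0 0 0;0 0 0 0 0 0;0 0 0 0 0 0;0 0 0 0 0 0;0 0 0 0 0 0;0 0 0 0 0 0;0 0 0 0 0 0;0 0 0 0 0 0;0 0 0 0 0 0;0 0 0 0 0 0' 1 60
```

```text
time_s: 10.4
position: [474.4, -248.0, -24.3]
tcp_rot: [0.993, 0.118, 0.0, 0.0]
contact_force: [-1.3, -0.5, 0.8]
width: 1.0
gripper_force: 0.0
time_s: 11.4
position: [474.4, -248.0, -24.0]
tcp_rot: [0.993, 0.118, 0.0, 0.0]
contact_force: [-1.6, 1.0, 10.8]
width: 0.666
gripper_force: 61.3
```

Gripped at 61 N, with a width of about 57–60 mm. Next I lift it and carry it toward the middle pad.

```bash
python3 -m jog '0 0 .05 0 0 0;0 0 .1 0 0 0;0 0 .2 0 0 0;0 0 .3 0 0 0;0 0 .4 0 0 0;0 0 .5 0 0 0;0 0 .6 0 0 0;0 0 .67 0 0 0;0 .03 .7 0 0 0;0 .1 .7 0 0 0'
python3 -m jog '0 .1 0 0 0 0;0 .2 0 0 0 0;0 .3 0 0 0 0;0 .4 0 0 0 0;0 .5 0 0 0 0;0 .6 0 0 0 0;0 .7 0 0 0 0;0 .8 0 0 0 0;0 .9 0 0 0 0;0 1 0 0 0 0'
python3 -m jog '0 .1 0 0 0 0;0 .2 0 0 0 0;0 .3 0 0 0 0;0 .4 0 0 0 0;0 .5 0 0 0 0;0 .6 0 0 0 0;0 .7 0 0 0 0;0 .8 0 0 0 0;0 .9 0 0 0 0;0 1 0 0 0 0'
python3 -m jog '0 .1 0 0 0 0;0 .2 0 0 0 0;0 .3 0 0 0 0;0 .4 0 0 0 0;-.05 .5 0 0 0 0;-.1 .6 0 0 0 0;-.15 .7 0 0 0 0;-.2 .8 0 0 0 0;-.2 .87 0 0 0 0;-.2 .87 0 0 0 0'
python3 - <<'E'
from h import *
c=shot("wrist","w5.png");hsv=cv2.cvtColor(c["img"],cv2.COLOR_BGR2HSV)
m=((hsv[...,0]>45)&(hsv[...,0]<75)&(hsv[...,1]>90)&(hsv[...,2]>50)).astype(np.uint8)
for k in cv2.findContours(m,0,2)[0]:
    if cv2.contourArea(k)>500:
        e=cv2.fitEllipse(cv2.convexHull(k));print(np.round(e[0],1),np.round(e[1],1),ray(c,*e[0],3),cv2.boundingRect(k))
E
```

```text
time_s: 12.4
position: [474.7, -233.1, 81.1]
tcp_rot: [0.993, 0.117, 0.001, 0.0]
contact_force: [0.8, 0.4, -2.2]
width: 0.663
gripper_force: 64.2
time_s: 13.4
position: [474.4, -81.8, 80.6]
tcp_rot: [0.993, 0.118, 0.0, 0.0]
contact_force: [-0.2, 0.1, -2.5]
width: 0.663
gripper_force: 64.2
time_s: 14.4
position: [474.2, 68.2, 80.6]
tcp_rot: [0.993, 0.118, 0.0, -0.0]
contact_force: [-0.2, 0.5, -1.4]
width: 0.667
gripper_force: 64.2
time_s: 15.4
position: [444.6, 198.9, 80.7]
tcp_rot: [0.993, 0.118, 0.0, -0.0]
contact_force: [0.9, 0.2, -2.1]
width: 0.664
gripper_force: 64.2
15.45 [444.6 198.2  80.6] [ 0.36  0.42  2.07 -0.    0.65  1.69] 0.6608909601946447 [525.2 218.3 258.1]
[398.6 169.2] [80.3 90.5] [498.7 108.8   3. ] (356, 127, 86, 85)
[263.4 140.2] [87.9 90.6] [495.2 228.    3. ] (219, 95, 89, 91)
[131.  117.1] [ 85.4 100.8] [487.8 337.5   3. ] (85, 70, 93, 95)
```

View pics/w5.png

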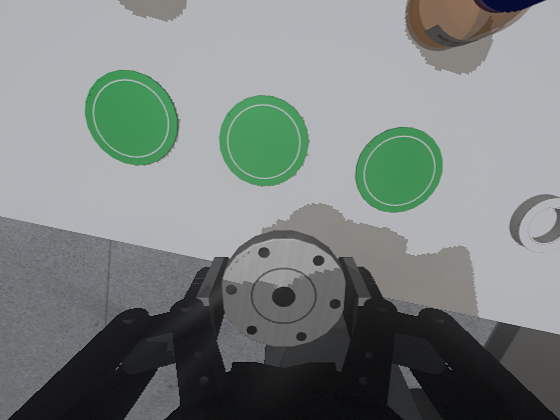

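The cap is held level at (284,297), with the three pads at (131,117), (263,140) and (399,169). One closer look at the middle pad before lowering.

```bash
python3 -m jog '0 .05 0 0 0 0;0 .1 -.05 0 0 0;0 .15 -.1 0 0 0;0 .2 -.15 0 0 0;0 .2 -.2 0 0 0;0 .2 -.25 0 0 0;0 .2 -.3 0 0 0;0 .2 -.35 0 0 0;0 .2 -.35 0 0 0;0 .2 -.35 0 0 0'
cat > pads.py <<'E'
from h import *
def pads(c):
    hsv=cv2.cvtColor(c["img"],cv2.COLOR_BGR2HSV)
    m=((hsv[...,0]>45)&(hsv[...,0]<75)&(hsv[...,1]>90)&(hsv[...,2]>50)).astype(np.uint8)
    for k in cv2.findContours(m,0,2)[0]:
        if cv2.contourArea(k)>500:
            e=cv2.fitEllipse(cv2.convexHull(k));print(np.round(e[0],1),np.round(e[1],1),ray(c,*e[0],3),cv2.boundingRect(k))
c=shot("wrist","w6.png");pads(c)
g=cv2.cvtColor(c["img"],cv2.COLOR_BGR2GRAY)
z=c["pose"][2,3]-177.3+60
m=((g[270:330,260:310]<60)).astype(np.uint8);n,l,st,ce=cv2.connectedComponentsWithStats(m)
for i in range(1,n):
    if st[i,4]>60: print("hole",ce[i]+[260,270],st[i],ray(c,*(ce[i]+[260,270]),z))
E
python3 pads.py
```

```text
time_s: 16.45
position: [444.3, 227.3, 28.0]
tcp_rot: [0.993, 0.118, -0.0, 0.0]
contact_force: [0.8, -0.2, -1.4]
width: 0.662
gripper_force: 64.2
16.5 [444.5 227.4  28.2] [0.41 0.52 2.08 0.   0.54 1.75] 0.662786924989478 [525.1 246.6 205.2]
[463.5 192.1] [ 94.2 114.6] [499.1 109.4   3. ] (410, 142, 108, 102)
[298.8 157.3] [108.7 110.4] [495.6 228.5   3. ] (244, 103, 110, 110)
[135.1 129.2] [106.3 124.2] [488.3 337.9   3. ] (78, 71, 115, 117)
hole [283.19113573 296.36565097] [ 12  17  23  20 361] [444.  227.   87.9]
```

```bash
python3 -m jog '.05 .007 0 0 0 0;.1 .007 0 0 0 0;.15 .007 0 0 0 0;.2 .007 0 0 0 0;.25 .007 0 0 0 0;.3 .007 0 0 0 0;.34 .007 -.05 0 0 0;.34 .007 -.1 0 0 0;.34 .007 -.15 0 0 0;.34 .007 -.2 0 0 0'
python3 -m jog '0 0 -.03 0 0 0;0 0 -.06 0 0 0;0 0 -.09 0 0 0;0 0 -.11 0 0 0;0 0 -.12 0 0 0;0 0 -.125 0 0 0;0 0 -.128 0 0 0;0 0 -.128 0 0 0;0 0 -.128 0 0 0;0 0 -.128 0 0 0'
python3 -m jog '0 0 0 0 0 0;0 0 0 0 0 0;0 0 0 0 0 0;0 0 0 0 0 0;0 0 0 0 0 0;0 0 .05 0 0 0;0 0 .2 0 0 0;0 0 .4 0 0 0;0 0 .6 0 0 0;0 0 .7 0 0 0' 0
python3 pads.py
```

```text
time_s: 17.5
position: [494.7, 228.4, -2.9]
tcp_rot: [0.993, 0.118, -0.001, 0.0]
contact_force: [0.5, 0.0, -1.6]
width: 0.667
gripper_force: 64.2
time_s: 18.5
position: [495.5, 228.6, -20.9]
tcp_rot: [0.993, 0.118, 0.0, -0.0]
contact_force: [-0.2, 0.6, 4.2]
width: 0.661
gripper_force: 64.6
time_s: 19.5
position: [496.3, 228.9, 86.8]
tcp_rot: [0.993, 0.118, 0.001, -0.0]
contact_force: [-1.1, -0.5, -0.8]
width: 0.999
gripper_force: 0.0
19.55 [497.1 229.3  88.2] [0.38 0.47 1.94 0.   0.72 1.71] 0.998543142927309 [576.6 248.  264.3]
[407.  228.1] [70.  81.5] [498.5 108.4   3. ] (368, 192, 79, 73)
[283.2 202.9] [76.1 80.5] [495.3 228.3   3. ] (243, 165, 81, 53)
[162.9 183.7] [76.2 87.2] [487.5 338.1   3. ] (121, 144, 84, 81)
```

View pics/w6.png

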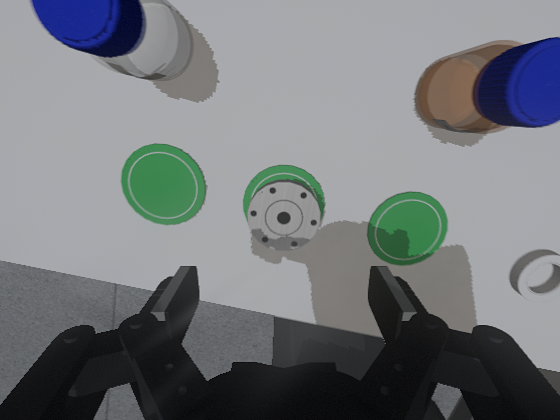

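The cap stands on the middle pad, its hole at (284,218). Now for the ring. I'll turn the tool +45° so the fingers miss the cable end lying near it.

```bash
python3 -m jog '0 -.1 .1 0 0 .05;0 -.2 .1 0 0 .1;0 -.3 .1 0 0 .15;0 -.4 .1 0 0 .2;0 -.5 .1 0 0 .25;0 -.6 .1 0 0 .3;0 -.7 .1 0 0 .35;0 -.8 .1 0 0 .4;0 -.9 .1 0 0 .45;0 -1 .1 0 0 .5' 0 40
python3 -m jog '0 -.1 0 0 0 0;.02 -.2 0 0 0 0;.04 -.3 0 0 0 0;.08 -.4 0 0 0 0;.1 -.5 0 0 0 0;.15 -.6 0 0 0 0;.2 -.7 0 0 0 0;.2 -.8 0 0 0 0;.2 -.9 0 0 0 0;.2 -1 0 0 0 0'
python3 -m jog '0 -.1 0 0 0 0;.05 -.2 0 0 0 0;.1 -.3 0 0 0 0;.15 -.4 0 0 0 0;.2 -.5 0 0 0 0;.2 -.6 0 0 0 0;.2 -.7 0 0 0 0;.2 -.8 -.1 0 0 0;.2 -.9 -.1 0 0 0;.2 -1 -.1 0 0 0'
cat > ring.py <<'E'
from h import *
c=shot("wrist","w7.png");hsv=cv2.cvtColor(c["img"],cv2.COLOR_BGR2HSV)
m=((hsv[...,0]>5)&(hsv[...,0]<25)&(hsv[...,1]>120)&(hsv[...,2]>90)).astype(np.uint8)
k=max(cv2.findContours(m,0,2)[0],key=cv2.contourArea);(u,v),ax,_=cv2.fitEllipse(cv2.convexHull(k));print("ring",u,v,ax,ray(c,u,v,8))
print(ray(c,284,218,39))
E
python3 ring.py
```

```text
time_s: 20.55
position: [495.1, 77.9, 98.9]
tcp_rot: [0.872, 0.49, -0.0, -0.0]
contact_force: [0.2, -0.7, 0.6]
width: 1.0
gripper_force: 0.0
time_s: 21.55
position: [525.0, -72.6, 98.8]
tcp_rot: [0.872, 0.489, -0.0, -0.0]
contact_force: [1.0, 1.2, 0.5]
width: 0.999
gripper_force: 0.0
time_s: 22.55
position: [554.6, -222.4, 83.1]
tcp_rot: [0.872, 0.489, -0.0, -0.001]
contact_force: [0.1, 0.8, 0.9]
width: 0.996
gripper_force: 0.0
22.6 [ 555.3 -224.6   83.7] [-0.43  0.54  1.82 -0.    0.78  0.12] 0.994135276625629 [ 598.3 -151.8  260.4]
ring 316.327880859375 210.26112365722656 (44.11481857299805, 47.017845153808594) [ 577.2 -243.     8. ]
[ 554.6 -224.1   39. ]
```

View pics/w7.png

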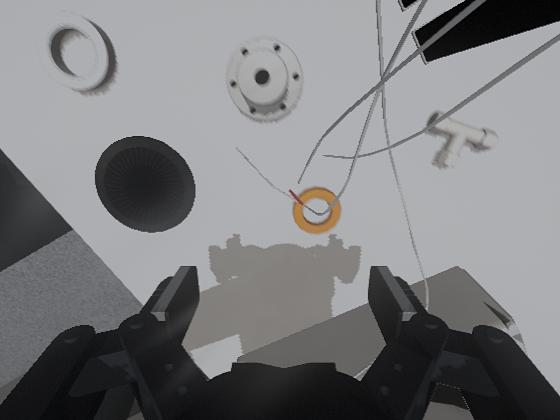

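The ring is at (316,210) with hanging wires crossing just above it. I'll check how high the red-tipped wire end is, using two views.

```bash
python3 - <<'E'
from h import *
T=np.array(robot.capture("wrist")["T_tool_cam"]);c0=cap("wrist")
def mk(p,q):
    A=np.eye(4);A[:3,:3]=R.from_quat(q).as_matrix();A[:3,3]=p;return dict(c0,pose=A@T)
q=np.array([.993,.1177,0,0]);q/=np.linalg.norm(q)
a=mk([474.4,-248,-10.8],q);b=c0
def tri(pa,pb):
    best=min(((np.linalg.norm(ray(a,*pa,z)-ray(b,*pb,z)),z) for z in np.arange(0,160,2)));print(best,ray(b,*pb,best[1]))
tri((241,38),(295,197)); tri((209,72),(264,178))
c=mk([450.6,-243.5,195.8],q);a=c;tri((278,59),(295,197));tri((229,73),(238,149))
E
```

```text
(np.float64(1.20415945787922), np.int64(54)) [ 573.6 -210.8   54. ]
(np.float64(4.770744176750622), np.int64(26)) [ 557.1 -191.8   26. ]
(np.float64(2.1260291625469505), np.int64(54)) [ 573.6 -210.8   54. ]
(np.float64(2.408318915758483), np.int64(24)) [ 551.9 -161.8   24. ]
```

The wire's red bit is about 54 mm up, 32 mm to the side of the ring, and its end about 25 mm up. It may be only visual, so I'll come down in small steps and watch the force.

```bash
python3 -m jog '.03 -.03 0 0 0 0;.06 -.06 0 0 0 0;.09 -.09 0 0 0 0;.12 -.12 0 0 0 0;.143 -.143 0 0 0 0;.143 -.143 0 0 0 0;.143 -.143 -.03 0 0 0;.143 -.143 -.06 0 0 0;.143 -.143 -.1 0 0 0;.143 -.143 -.1 0 0 0' 0 40 | grep -E 'posi|forc'
for i in 1 ; do python3 -m jog '0 0 -.01 0 0 0;0 0 -.02 0 0 0;0 0 -.03 0 0 0;0 0 -.04 0 0 0;0 0 -.05 0 0 0;0 0 -.06 0 0 0;0 0 -.07 0 0 0;0 0 -.08 0 0 0;0 0 -.09 0 0 0;0 0 -.1 0 0 0' | grep -E 'posi|contact'; done
python3 ring.py
```

```text
position: [576.1, -242.5, 67.8]
contact_force: [-0.2, -0.9, 0.2]
gripper_force: 0.0
position: [576.8, -242.9, 53.8]
contact_force: [-0.2, -0.4, -0.2]
24.75 [ 576.7 -242.9   53.6] [-0.45  0.61  1.77  0.    0.76  0.1 ] 1.003293338356562 [ 620.2 -172.2  231.1]
ring 282.6092224121094 213.97325134277344 (52.04985809326172, 52.942501068115234) [ 577.4 -241.6    8. ]
[ 582.7 -235.    39. ]
```

View pics/w7.png

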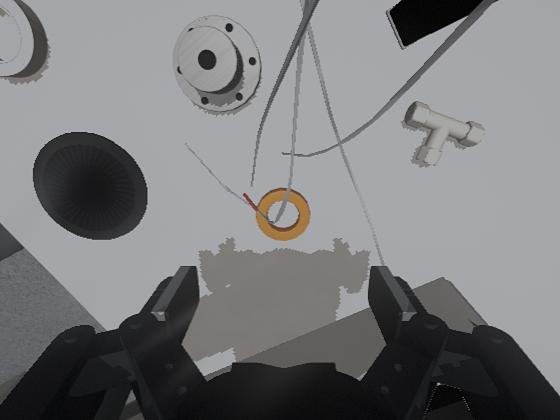

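The wire dips to about (275,220), crossing above the ring, and there's no contact so far. I continue in steps.

```bash
python3 -m jog '0 0 -.03 0 0 0;0 0 -.06 0 0 0;0 0 -.09 0 0 0;0 0 -.12 0 0 0;0 0 -.15 0 0 0;0 0 -.18 0 0 0;0 0 -.21 0 0 0;0 0 -.24 0 0 0;0 0 -.27 0 0 0;0 0 -.3 0 0 0' | grep -E 'posi|contact'
python3 -m jog '0 0 -.01 0 0 0;0 0 -.02 0 0 0;0 0 -.03 0 0 0;0 0 -.04 0 0 0;0 0 -.05 0 0 0;0 0 -.06 0 0 0;0 0 -.07 0 0 0;0 0 -.08 0 0 0;0 0 -.09 0 0 0;0 0 -.1 0 0 0' | grep -E 'posi|contact'
python3 -c "
from h import *
print(robot.read_state()['contact_force'],robot.read_state()['wrist_torque'])"
```

```text
position: [576.8, -242.9, 8.5]
contact_force: [-0.2, -0.0, -0.3]
position: [576.8, -242.9, -6.2]
contact_force: [0.8, -0.1, 1.2]
[ 0.7563608  -0.10787221  1.18784971] [0.0711203  0.00370754 0.03002026]
```

```bash
python3 -m jog '0 0 -.01 0 0 0;0 0 -.02 0 0 0;0 0 -.03 0 0 0;0 0 -.04 0 0 0;0 0 -.05 0 0 0;0 0 -.06 0 0 0;0 0 -.07 0 0 0;0 0 -.07 0 0 0;0 0 -.07 0 0 0;0 0 -.07 0 0 0' | grep -E 'posi|contact'
python3 ring.py
```

```text
position: [576.8, -242.9, -16.6]
contact_force: [0.3, -0.7, 0.0]
27.8 [ 576.9 -242.9  -16.5] [-0.45  0.71  1.8   0.    0.63  0.1 ] 0.9999492324995413 [ 620.2 -172.2  160.7]
ring 276.66912841796875 254.2491912841797 (59.544254302978516, 74.39226531982422) [ 575.2 -238.9    8. ]
[ 596.4 -212.    39. ]
```

```bash
python3 -m jog '0 0 -.01 0 0 0;0 0 -.02 0 0 0;0 0 -.03 0 0 0;0 0 -.04 0 0 0;0 0 -.05 0 0 0;0 0 -.06 0 0 0;0 0 -.07 0 0 0;0 0 -.07 0 0 0;0 0 -.07 0 0 0;0 0 -.07 0 0 0' | grep -E 'posi|contact'
```

```text
position: [576.9, -243.0, -27.1]
contact_force: [-0.2, -0.1, 0.6]
```

```bash
python3 -m jog '0 0 -.01 0 0 0;0 0 -.02 0 0 0;0 0 -.03 0 0 0;0 0 -.04 0 0 0;0 0 -.05 0 0 0;0 0 -.055 0 0 0;0 0 -.055 0 0 0;0 0 -.055 0 0 0;0 0 -.055 0 0 0;0 0 -.055 0 0 0' | grep -E 'posi|contact'
python3 -m jog '0 0 0 0 0 0;0 0 0 0 0 0;0 0 0 0 0 0;0 0 0 0 0 0;0 0 0 0 0 0;0 0 0 0 0 0;0 0 0 0 0 0;0 0 0 0 0 0;0 0 0 0 0 0;0 0 0 0 0 0' 1 30
```

```text
position: [576.9, -242.9, -35.3]
contact_force: [-0.3, -0.9, 0.9]
time_s: 30.8
position: [576.8, -242.9, -35.1]
tcp_rot: [0.872, 0.489, 0.0, 0.0]
contact_force: [-1.2, 0.8, 5.5]
width: 0.493
gripper_force: 30.2
```

Ring gripped, width ≈ 42–44 mm. I'll lift it straight up and carry it to just short of the middle pad.

```bash
python3 -m jog '0 0 .03 0 0 0;0 0 .06 0 0 0;0 0 .1 0 0 0;0 0 .15 0 0 0;0 0 .2 0 0 0;0 0 .25 0 0 0;0 0 .3 0 0 0;0 0 .35 0 0 0;0 0 .4 0 0 0;0 0 .45 0 0 0' | grep -E 'posi|contact|wid'
python3 -m jog '0 0 .08 0 0 0;0 0 .15 0 0 0;0 0 .22 0 0 0;0 0 .29 0 0 0;-.05 0.05 .35 0 0 0;-.1 .1 .35 0 0 0;-.15 .15 .35 0 0 0;-.2 .2 .35 0 0 0;-.25 .25 .35 0 0 0;-.3 .3 .35 0 0 0' | grep -E 'posi|contact|wid'
python3 -m jog '-.05 .1 0 0 0 0;-.1 .2 0 0 0 0;-.15 .3 0 0 0 0;-.2 .4 0 0 0 0;-.25 .5 0 0 0 0;-.3 .6 0 0 0 0;-.35 .7 0 0 0 0;-.35 .8 0 0 0 0;-.35 .9 0 0 0 0;-.35 1 0 0 0 0' | grep -E 'posi|contact|wid'
python3 -m jog '0 .1 0 0 0 0;0 .2 0 0 0 0;0 .3 0 0 0 0;0 .4 0 0 0 0;0 .5 0 0 0 0;0 .6 0 0 0 0;0 .7 0 0 0 0;0 .8 0 0 0 0;0 .9 0 0 0 0;0 1 0 0 0 0' | grep -E 'posi|contact|wid'
python3 -m jog '0 .1 0 0 0 0;0 .2 0 0 0 0;0 .3 0 0 0 0;0 .4 0 0 0 0;0 .5 0 0 0 0;0 .58 0 0 0 0;0 .62 0 0 0 0;0 .62 0 0 0 0;0 .62 0 0 0 0;0 .62 0 0 0 0'
cat > cap.py <<'E'
from pads import *
import sys
u0,v0,z=map(float,sys.argv[1:4]); 
E
python3 - <<'E'
from h import *
c=shot("wrist","w8.png")
print(proj(c,[495.5,228.4,39]),proj(c,[495.5,228.4,3]))
E
```

```text
position: [576.8, -242.9, 32.8]
contact_force: [0.4, -0.1, -0.6]
width: 0.489
position: [530.9, -197.1, 84.4]
contact_force: [0.0, -0.6, 0.6]
width: 0.491
position: [479.6, -46.7, 84.8]
contact_force: [0.3, -0.6, -0.0]
width: 0.488
position: [479.4, 103.5, 84.7]
contact_force: [-0.6, -0.4, -0.3]
width: 0.488
time_s: 35.8
position: [479.2, 194.6, 84.6]
tcp_rot: [0.873, 0.489, -0.0, 0.0]
contact_force: [-0.7, -0.2, -0.3]
width: 0.486
gripper_force: 30.7
35.85 [479.3 194.6  84.6] [ 0.33  0.45  2.   -0.    0.69  0.88] 0.48650594824405524 [522.7 265.3 261.9]
[277.8 169.6] [278.5 161.2]
```

View pics/w8.png

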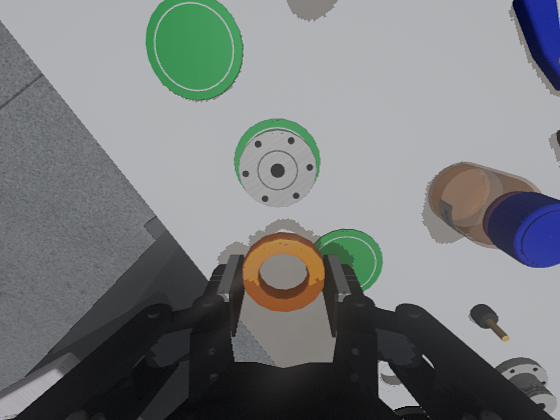

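The cap hole is at (278,170), exactly where predicted, and the ring is held at about (284,270). I'll check numerically whether the ring is centred and level in the grip.

```bash
python3 - <<'E'
from h import *
im=cv2.imread("pics/w8.png");c=cap("wrist");hsv=cv2.cvtColor(im,cv2.COLOR_BGR2HSV)
m=((hsv[...,0]>5)&(hsv[...,0]<25)&(hsv[...,1]>120)&(hsv[...,2]>60)).astype(np.uint8)
ys,xs=np.where(m);print(xs.min(),xs.max(),ys.min(),ys.max())
print("col",[(v,hsv[v,284].tolist()) for v in range(228,318,3)])
s=robot.read_state();p=s["position"];Rm=R.from_quat(s["tcp_rot"]).as_matrix()
for ds in(0,):
  for z,r,n in((45,22,'top out'),(45,13,'top in'),(35,22,'bot out'),(35,13,'bot in')):
    print(n,[proj(c,p+Rm@np.array([x,0,-z])) for x in(r,-r)])
E
```

```text
242 324 232 311
col [(228, [13, 13, 136]), (231, [111, 10, 184]), (234, [10, 141, 112]), (237, [10, 139, 119]), (240, [19, 143, 176]), (243, [17, 150, 173]), (246, [17, 150, 173]), (249, [16, 153, 172]), (252, [16, 161, 173]), (255, [15, 11, 136]), (258, [15, 15, 136]), (261, [17, 17, 137]), (264, [13, 17, 136]), (267, [17, 17, 136]), (270, [13, 17, 136]), (273, [13, 17, 135]), (276, [13, 17, 135]), (279, [13, 17, 135]), (282, [13, 17, 136]), (285, [15, 15, 134]), (288, [15, 15, 135]), (291, [11, 158, 87]), (294, [11, 162, 88]), (297, [11, 158, 92]), (300, [12, 178, 150]), (303, [12, 182, 146]), (306, [12, 179, 145]), (309, [12, 181, 144]), (312, [30, 2, 134]), (315, [19, 15, 132])]
top out [array([282.8, 238.3]), array([282.8, 313.5])]
top in [array([282.8, 254.9]), array([282.8, 299.3])]
bot out [array([282.8, 230.2]), array([282.8, 301.9])]
bot in [array([282.8, 245.9]), array([282.8, 288.2])]
```

The ring is centred and level, its edges within 2 px of prediction. I'll place it.

```bash
python3 -m jog '.03 .06 0 0 0 0;.06 .12 0 0 0 0;.09 .18 0 0 0 0;.108 .225 0 0 0 0;.108 .225 -.07 0 0 0;.108 .225 -.14 0 0 0;.108 .225 -.21 0 0 0;.108 .225 -.28 0 0 0;.108 .225 -.34 0 0 0;.108 .225 -.4 0 0 0'| grep -E 'posi|contact|wid'
python3 -m jog '0 0 -.03 0 0 0;0 0 -.06 0 0 0;0 0 -.08 0 0 0;0 0 -.1 0 0 0;0 0 -.12 0 0 0;0 0 -.13 0 0 0;0 0 -.137 0 0 0;0 0 -.137 0 0 0;0 0 -.137 0 0 0;0 0 -.137 0 0 0'| grep -E 'posi|contact|wid'
python3 -m jog '0 0 0 0 0 0;0 0 0 0 0 0;0 0 0 0 0 0;0 0 0 0 0 0;0 0 0 0 0 0;0 0 .05 0 0 0;0 0 .15 0 0 0;0 0 .3 0 0 0;0 0 .45 0 0 0;0 0 .6 0 0 0' 0
python3 - <<'E'
from h import *
c=shot("wrist","w9.png");hsv=cv2.cvtColor(c["img"],cv2.COLOR_BGR2HSV)
m=((hsv[...,0]>5)&(hsv[...,0]<25)&(hsv[...,1]>120)&(hsv[...,2]>60)).astype(np.uint8)
k=max(cv2.findContours(m,0,2)[0],key=cv2.contourArea);e=cv2.fitEllipse(cv2.convexHull(k));print("ring",e,ray(c,*e[0],45),cv2.boundingRect(k))
print(proj(c,[495.5,228.4,39]),proj(c,[495.5,228.4,45]))
E
```

```text
position: [495.3, 228.6, 23.7]
contact_force: [-0.4, 0.2, 0.1]
width: 0.49
position: [495.6, 228.9, 4.2]
contact_force: [-0.1, 0.3, -0.5]
width: 0.489
time_s: 38.9
position: [495.4, 228.8, 95.5]
tcp_rot: [0.872, 0.489, 0.0, 0.0]
contact_force: [-0.1, 1.4, 0.9]
width: 1.0
gripper_force: 0.0
38.95 [497.2 229.5  98.7] [0.38 0.46 1.93 0.   0.75 0.93] 1.002101838087389 [538.8 299.5 272.8]
ring ((283.27423095703125, 213.82638549804688), (52.045166015625, 53.156097412109375), 86.96224975585938) [495.7 228.5  45. ] (257, 188, 54, 52)
[283.2 211.5] [283.2 214. ]
```

View pics/w9.png

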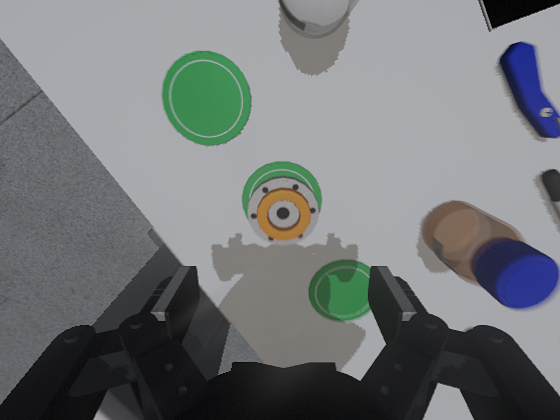

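The ring lies centred on the cap at (283,214), i.e. (495.7, 228.5). Next is the hub-up cap. I'll get its position from the earlier wrist views, then drive over.

```bash
cat >> h.py <<'E'
def dark(c,p,win=30,thr=70,zc=None):
    u,v=proj(c,p).astype(int);g=cv2.cvtColor(c["img"],cv2.COLOR_BGR2GRAY)[max(v-win,0):v+win,max(u-win,0):u+win]
    n,l,st,ce=cv2.connectedComponentsWithStats((g<thr).astype(np.uint8))
    for i in range(1,n):
        if st[i,4]>40: q=ce[i]+[max(u-win,0),max(v-win,0)];print("dark",q.round(1),st[i,2:5],ray(c,*q,p[2]))
E
python3 - <<'E'
from h import *
T=np.array(robot.capture("wrist")["T_tool_cam"]);c0=cap("wrist")
def mk(f,p,q):
    q=np.array(q);A=np.eye(4);A[:3,:3]=R.from_quat(q/np.linalg.norm(q)).as_matrix();A[:3,3]=p;return dict(c0,pose=A@T,img=cv2.imread(f))
b=mk("pics/w7.png",[576.9,-242.9,-16.5],[.872,.489,0,0]); 
a=dict(b,pose=mk("pics/w7.png",[555.3,-223,83.7],[.872,.489,0,0])["pose"]);print(ray(a,262,76,36))
a=dict(b,pose=mk("pics/w7.png",[576.7,-242.9,53.6],[.872,.489,0,0])["pose"]);print(ray(a,207,60,36))
w=mk("pics/w8.png",[479.3,194.6,84.6],[.873,.489,0,0]);print("screw base",ray(w,482,310,3),"tip",ray(w,507,339,40))
E
python3 -m jog '.02 -.1 0 0 0 0;.05 -.2 0 0 0 0;.1 -.3 0 0 0 0;.15 -.4 0 0 0 0;.2 -.5 0 0 0 0;.2 -.6 0 0 0 0;.2 -.7 0 0 0 0;.2 -.8 0 0 0 0;.2 -.9 0 0 0 0;.2 -1 0 0 0 0' 0 60| grep -E 'posi'
python3 -m jog '.02 -.1 0 0 0 0;.05 -.2 0 0 0 0;.1 -.3 0 0 0 0;.15 -.4 0 0 0 0;.2 -.5 0 0 0 0;.2 -.6 0 0 0 0;.2 -.7 0 0 0 0;.2 -.8 0 0 0 0;.2 -.9 0 0 0 0;.2 -1 0 0 0 0'| grep -E 'posi'
python3 -m jog '.02 -.1 0 0 0 0;.05 -.2 0 0 0 0;.1 -.25 0 0 0 0;.15 -.28 0 0 0 0;.15 -.28 -.05 0 0 0;.15 -.28 -.1 0 0 0;.15 -.28 -.15 0 0 0;.15 -.28 -.15 0 0 0;.15 -.28 -.15 0 0 0;.15 -.28 -.15 0 0 0'| grep -E 'posi'
python3 - <<'E'
from h import *
c=shot("wrist","w10.png");dark(c,np.array([591,-124,36]),40)
E
```

```text
[ 596.5 -127.9   36. ]
[ 595.1 -126.8   36. ]
screw base [594.6 -14.3   3. ] tip [593.2 -17.5  40. ]
position: [525.2, 77.6, 94.1]
position: [555.3, -72.3, 94.1]
position: [578.1, -113.0, 71.8]
42.1 [ 578.2 -113.1   71.9] [-0.24  0.55  1.85  0.    0.75  0.3 ] 1.0000661224139988 [621.4 -42.3 249.1]
dark [310.8 222.6] [ 13  12 128] [ 595.5 -125.9   36. ]
```

```bash
python3 -m jog '.04 -.03 0 0 0 0;.08 -.06 0 0 0 0;.115 -.09 0 0 0 0;.115 -.09 -.06 0 0 0;.115 -.09 -.12 0 0 0;.115 -.09 -.18 0 0 0;.115 -.09 -.24 0 0 0;.115 -.09 -.3 0 0 0;.115 -.09 -.3 0 0 0;.115 -.09 -.3 0 0 0'| grep -E 'posi|contact'
python3 - <<'E'
from h import *
c=shot("wrist","w11.png");dark(c,np.array([595.5,-126.5,36]),40);print(proj(c,[595.5,-126.5,36]))
E
python3 -m jog '0 0 -.05 0 0 0;0 0 -.1 0 0 0;0 0 -.15 0 0 0;0 0 -.2 0 0 0;0 0 -.25 0 0 0;0 0 -.28 0 0 0;0 0 -.305 0 0 0;0 0 -.305 0 0 0;0 0 -.305 0 0 0;0 0 -.305 0 0 0'| grep -E 'posi|contact'
```

```text
position: [595.1, -126.6, 26.3]
contact_force: [0.0, -0.5, -0.2]
43.15 [ 595.4 -126.6   26.7] [-0.26  0.63  1.83  0.    0.68  0.29] 1.002332425349859 [638.6 -55.9 203.6]
dark [282.6 245.9] [ 16  15 194] [ 595.3 -126.    36. ]
[283.2 246.3]
position: [595.5, -126.7, -18.8]
contact_force: [-0.2, 0.4, 0.6]
```

```bash
python3 -m jog '0 0 0 0 0 0;0 0 0 0 0 0;0 0 0 0 0 0;0 0 0 0 0 0;0 0 0 0 0 0;0 0 0 0 0 0;0 0 0 0 0 0;0 0 0 0 0 0;0 0 0 0 0 0;0 0 0 0 0 0' 1 60
python3 -m jog '0 0 .03 0 0 0;0 0 .06 0 0 0;0 0 .1 0 0 0;0 0 .15 0 0 0;0 0 .2 0 0 0;0 0 .3 0 0 0;0 0 .4 0 0 0;0 0 .5 0 0 0;0 0 .6 0 0 0;0 0 .7 0 0 0'
```

```text
time_s: 45.15
position: [595.3, -126.7, -18.7]
tcp_rot: [0.872, 0.489, 0.0, 0.0]
contact_force: [-2.0, 0.9, 8.5]
width: 0.39
gripper_force: 58.9
time_s: 46.15
position: [595.4, -126.7, 87.5]
tcp_rot: [0.872, 0.489, 0.0, 0.0]
contact_force: [-0.1, 0.1, -1.9]
width: 0.387
gripper_force: 59.8
```

```bash
python3 -m jog '-.08 .1 0 0 0 0;-.16 .2 0 0 0 0;-.24 .3 0 0 0 0;-.32 .4 0 0 0 0;-.4 .5 0 0 0 0;-.48 .6 0 0 0 0;-.56 .7 0 0 0 0;-.6 .8 0 0 0 0;-.6 .9 0 0 0 0;-.6 1 0 0 0 0'| grep -E 'posi|wid'
python3 -m jog '-.02 .1 0 0 0 0;-.04 .2 0 0 0 0;-.06 .3 0 0 0 0;-.08 .4 0 0 0 0;-.1 .5 0 0 0 0;-.12 .6 0 0 0 0;-.15 .7 0 0 0 0;-.17 .8 0 0 0 0;-.17 .9 0 0 0 0;-.17 1 0 0 0 0'| grep -E 'posi|wid'
python3 -m jog '0 .05 0 0 0 0;0 .1 0 0 0 0;0 .1 0 0 0 0;0 .1 0 0 0 0;0 .1 0 0 0 0;0 .1 0 0 0 0;0 .1 0 0 0 0;0 .1 0 0 0 0;0 .1 0 0 0 0;0 .1 0 0 0 0'| grep -E 'posi|wid'
python3 - <<'E'
from h import *
c=shot("wrist","w12.png");hsv=cv2.cvtColor(c["img"],cv2.COLOR_BGR2HSV)
m=((hsv[...,0]>5)&(hsv[...,0]<25)&(hsv[...,1]>120)&(hsv[...,2]>60)).astype(np.uint8);m[:,380:]=0
k=max(cv2.findContours(m,0,2)[0],key=cv2.contourArea);e=cv2.fitEllipse(cv2.convexHull(k));print("ring",e,ray(c,*e[0],48),cv2.boundingRect(k),proj(c,[495.6,228.5,48]))
p=robot.read_state()["position"];dark(c,p+[0,0,55],30,60);print(proj(c,p+[0,0,55]))
E
```

```text
position: [505.8, 24.6, 86.0]
width: 0.388
position: [479.9, 174.7, 85.8]
width: 0.388
position: [479.8, 188.3, 85.8]
width: 0.387
49.2 [479.8 188.3  85.8] [ 0.32  0.44  2.01 -0.    0.69  0.86] 0.3901177083856115 [523.2 259.  263.1]
ring ((272.6151428222656, 162.7755889892578), (58.553863525390625, 59.1572265625), 151.233154296875) [496.4 229.6  48. ] (243, 133, 60, 60) [272.5 164.7]
dark [283.2 287.6] [ 22  20 330] [480.4 188.9 140.8]
[282.7 289.1]
```

View pics/w12.png

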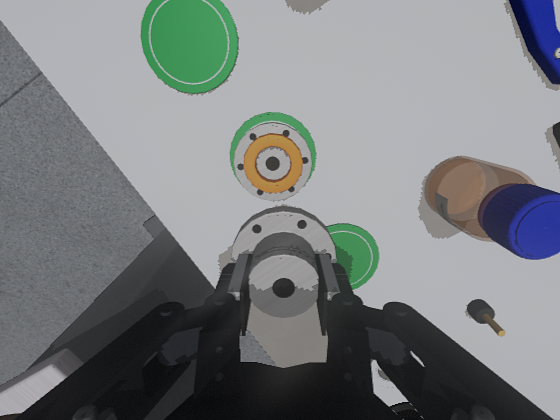

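The held cap is level with its hub hole at (283,288), and the ring is at (273,163) centred on the lower cap. I'll set the cap on it.

```bash
python3 -m jog '.02 .05 0 0 0 0;.04 .1 0 0 0 0;.06 .15 0 0 0 0;.08 .2 0 0 0 0;.105 .25 0 0 0 0;.105 .269 0 0 0 0;.105 .269 -.05 0 0 0;.105 .269 -.1 0 0 0;.105 .269 -.15 0 0 0;.105 .269 -.2 0 0 0'| grep -E 'posi|contact'
python3 -m jog '0 0 -.03 0 0 0;0 0 -.06 0 0 0;0 0 -.09 0 0 0;0 0 -.12 0 0 0;0 0 -.14 0 0 0;0 0 -.15 0 0 0;0 0 -.16 0 0 0;0 0 -.166 0 0 0;0 0 -.166 0 0 0;0 0 -.166 0 0 0'| grep -E 'posi|contact'
```

```text
position: [495.2, 228.3, 54.9]
contact_force: [0.5, -0.5, -2.2]
position: [495.6, 228.7, 31.0]
contact_force: [0.3, -0.1, -1.9]
```

```bash
python3 -m jog '0 0 -.002 0 0 0;0 0 -.004 0 0 0;0 0 -.004 0 0 0;0 0 -.004 0 0 0;0 0 -.004 0 0 0;0 0 -.004 0 0 0;0 0 -.004 0 0 0;0 0 -.004 0 0 0;0 0 -.004 0 0 0;0 0 -.004 0 0 0'| grep -E 'posi|contact'
python3 -m jog '0 0 0 0 0 0;0 0 0 0 0 0;0 0 0 0 0 0;0 0 0 0 0 0;0 0 0 0 0 0;0 0 .03 0 0 0;0 0 .1 0 0 0;0 0 .2 0 0 0;0 0 .35 0 0 0;0 0 .5 0 0 0' 0 | grep -E 'posi|contact|wid'
python3 -m jog '.02 -.1 0 0 0 0;.05 -.2 0 0 0 0;.05 -.3 0 0 0 0;.05 -.4 0 0 0 0;.05 -.5 0 0 0 0;.05 -.6 0 0 0 0;.05 -.7 0 0 0 0;.05 -.8 0 0 0 0;.05 -.9 0 0 0 0;.05 -1 0 0 0 0' 0 | grep -E 'posi|contact|wid'
python3 - <<'E'
from h import *
c=shot("top","t2.png");print("stack top",proj(c,[495.6,228.6,85]));dark(c,np.array([495.6,228.6,85]),12,75)
c=shot("wrist","w13.png");print(proj(c,[594.5,-16,36]),proj(c,[479,-41,10]))
E
```

```text
position: [495.5, 228.7, 30.3]
contact_force: [0.1, 0.0, -2.6]
position: [495.4, 228.7, 106.8]
contact_force: [-0.3, -0.2, 0.0]
width: 1.009
position: [503.0, 77.5, 105.4]
contact_force: [0.3, 0.1, 0.2]
width: 0.995
54.25 [502.9  75.9 105.3] [ 0.09  0.41  2.01 -0.    0.73  0.64] 1.0018932437678767 [ 389.1   92.  1005.6]
stack top [216.4 238.1]
dark [222.6 238.1] [ 12  24 232] [495.5 215.4  85. ]
54.3 [503.   76.9 105.4] [ 0.09  0.41  2.01 -0.    0.73  0.64] 0.9977185452055656 [546.3 146.6 282.6]
[421.8 238.2] [320.5 297.1]
```

```bash
python3 -m jog '0 -.1 0 0 0 0;0 -.2 0 0 0 0;0 -.3 0 0 0 0;.05 -.4 0 0 0 0;.1 -.5 0 0 0 0;.2 -.6 0 0 0 0;.3 -.7 0 0 0 0;.4 -.71 -.1 0 0 0;.5 -.71 -.2 0 0 0;.5 -.71 -.2 0 0 0' 0 30| grep -E 'posi|contact'
python3 - <<'E'
from h import *
import time
c=shot("wrist","w14.png");p=[593.5,-16,16];print(proj(c,p));dark(c,np.array(p),45,60)
u,v=proj(c,p).astype(int);hsv=cv2.cvtColor(c["img"],cv2.COLOR_BGR2HSV)
m=((hsv[...,0]>12)&(hsv[...,0]<35)&(hsv[...,1]>70)&(hsv[...,2]>60)).astype(np.uint8)
n,l,st,ce=cv2.connectedComponentsWithStats(m)
for i in range(1,n):
    if st[i,4]>30:print("yel",ce[i].round(1),st[i],ray(c,*ce[i],28))
E
```

```text
position: [579.3, -28.9, 73.7]
contact_force: [-0.1, -0.3, -0.3]
55.35 [578.2 -28.6  74.5] [-0.1   0.53  1.87 -0.    0.74  0.45] 1.0033783810155046 [622.8  41.8 251. ]
[289.5 189.4]
dark [285.2 185. ] [ 23  25 144] [592.5 -11.   16. ]
yel [225.6  23.7] [ 185    0   72   50 1966] [617.3 104.9  28. ]
yel [493.2  68.5] [488  65  12   9  81] [757.7 -12.4  28. ]
yel [527.5  67.8] [522  64  13   9  88] [777.8 -24.2  28. ]
yel [288.3 198.6] [284 189  10  16  80] [590.4 -18.9  28. ]
```

```bash
python3 - <<'E'
from h import *
c=shot("wrist","w15.png");im=c["img"];g=cv2.cvtColor(im,6);print(g[165:225:2,266:312:2])
for q,z in(((288.5,203),40),((288.5,201),38)):print(ray(c,*q,z))
for x,y in((591,-18),(592,-16),(593,-15)):print(x,y,proj(c,[x,y,16]),proj(c,[x,y,40]),proj(c,[x,y,0]))
E
```

```text
55.4 [577.7 -28.3  75.1] [-0.1   0.53  1.87 -0.    0.74  0.45] 1.0024657263112962 [621.9  42.1 251.7]
[[162 162 163 162 163 162 163 163 163 163 163 162 162 162 163 162 163 163
  163 163 162 162 162]
 [163 163 162 163 163 163 163 162 163 163 162 163 162 162 163 163 162 163
  163 162 163 162 163]
 [162 163 163 162 163 163 163 162 163 163 162 162 163 163 162 163 163 163
  163 163 163 163 163]
 [163 162 162 163 162 163 162 162 163 163 163 162 162 163 162 163 163 162
  162 162 163 163 162]
 [162 162 162 163 163 162 162 162 163 163 164 164 164 163 162 162 162 162
  162 162 162 163 163]
 [162 163 163 163 162 163 163 162 163 166 133 101 100 124 164 163 162 163
  162 163 163 162 163]
 [163 162 163 162 162 162 163 164 147  44  48  51  51  49  45 113 165 163
  162 163 163 162 163]
 [163 162 163 163 162 163 164 115  47  51  52  53  54  54  51  48  92 165
  163 163 162 162 163]
 [162 163 163 162 163 162 164  48  52  58  63  71  65  65  63  56  45 130
  163 162 163 162 162]
 [162 163 163 162 162 164 128  50  60  62  62  64  63  66  63  63  58  71
  166 163 163 163 163]
 [163 163 163 163 162 165  6
[... 1402 characters left out ...]
2
  162 162 162 162 162]
 [163 162 163 163 162 162 162 162 162 163 162 162 162 162 162 162 163 162
  162 162 162 162 162]
 [162 162 162 163 162 162 162 162 162 162 162 162 162 162 163 162 162 162
  162 163 162 162 162]
 [162 162 162 162 162 162 161 162 162 162 162 162 162 162 162 163 162 162
  163 162 162 162 162]
 [162 163 162 162 162 162 162 163 162 162 163 162 162 162 161 162 162 162
  162 162 162 162 162]
 [162 162 162 162 162 162 163 163 162 162 162 162 163 162 162 162 162 162
  162 162 162 162 162]]
[589.3 -18.6  40. ]
[589.8 -17.8  38. ]
591 -18 [289.4 192.4] [290.1 201.2] [289.1 187.3]
592 -16 [289.2 189.8] [289.8 198.4] [288.9 184.9]
593 -15 [289.6 188.1] [290.3 196.6] [289.3 183.3]
```

The screw is at (592, -16). Lower and grip its head.

```bash
python3 -m jog '.03 .03 0 0 0 0;.06 .06 0 0 0 0;.093 .08 0 0 0 0;.093 .08 -.05 0 0 0;.093 .08 -.1 0 0 0;.093 .08 -.2 0 0 0;.093 .08 -.3 0 0 0;.093 .08 -.4 0 0 0;.093 .08 -.5 0 0 0;.093 .08 -.55 0 0 0'| grep -E 'posi|contact'
python3 -m jog '0 0 -.04 0 0 0;0 0 -.08 0 0 0;0 0 -.12 0 0 0;0 0 -.145 0 0 0;0 0 -.157 0 0 0;0 0 -.157 0 0 0;0 0 -.157 0 0 0;0 0 -.157 0 0 0;0 0 -.157 0 0 0;0 0 -.157 0 0 0'| grep -E 'posi|contact'
python3 -m jog '0 0 0 0 0 0;0 0 0 0 0 0;0 0 0 0 0 0;0 0 0 0 0 0;0 0 0 0 0 0;0 0 0 0 0 0;0 0 0 0 0 0;0 0 0 0 0 0;0 0 0 0 0 0;0 0 0 0 0 0' 1 30
python3 - <<'E'
from h import *
c=shot("wrist","w16.png")
E
```

```text
position: [591.0, -15.8, -9.1]
contact_force: [0.0, 0.6, -0.1]
position: [592.1, -15.8, -30.5]
contact_force: [0.7, -0.0, -0.1]
time_s: 58.4
position: [592.0, -15.8, -30.6]
tcp_rot: [0.872, 0.489, 0.0, 0.0]
contact_force: [-0.5, -0.1, 5.1]
width: 0.227
gripper_force: 29.3
58.45 [592.  -15.8 -30.6] [-0.08  0.7   1.89  0.    0.55  0.47] 0.23012839245179179 [635.3  54.9 146.7]
```

```bash
python3 -m jog '0 0 .03 0 0 0;0 0 .08 0 0 0;0 0 .15 0 0 0;0 0 .22 0 0 0;0 0 .3 0 0 0;-.05 0 .36 0 0 0;-.1 0 .4 0 0 0;-.18 0 .4 0 0 0;-.26 0 .4 0 0 0;-.34 0 .4 0 0 0'| grep -E 'posi|contact'
python3 -m jog '-.08 .08 0 0 0 0;-.16 .17 0 0 0 0;-.24 .26 0 0 0 0;-.281 .35 0 0 0 0;-.281 .44 0 0 0 0;-.281 .53 0 0 0 0;-.281 .62 0 0 0 0;-.281 .71 0 0 0 0;-.281 .78 0 0 0 0;-.281 .832 0 0 0 0'| grep -E 'posi|contact'
python3 - <<'E'
from h import *
c=shot("wrist","w17.png");p=robot.read_state()["position"];print(proj(c,p+[0,0,70.6]),proj(c,[498.8,109,3]))
hsv=cv2.cvtColor(c["img"],cv2.COLOR_BGR2HSV)
m=((hsv[...,0]>12)&(hsv[...,0]<35)&(hsv[...,1]>60)&(hsv[...,2]>50)).astype(np.uint8)
n,l,st,ce=cv2.connectedComponentsWithStats(m)
for i in range(1,n):
    if st[i,4]>30:print("yel",ce[i].round(1),st[i])
m=((hsv[...,0]>45)&(hsv[...,0]<75)&(hsv[...,1]>90)&(hsv[...,2]>40)).astype(np.uint8)
for k in cv2.findContours(m,0,2)[0]:
    if cv2.contourArea(k)>500:
        e=cv2.fitEllipse(cv2.convexHull(k));print(np.round(e[0],1),np.round(e[1],1),ray(c,*e[0],3),cv2.boundingRect(k))
E
```

```text
position: [539.1, -15.7, 28.9]
contact_force: [-0.3, 0.3, -0.1]
position: [498.9, 110.1, 29.2]
contact_force: [0.2, 0.6, -0.8]
60.5 [499.  110.6  29.3] [0.16 0.53 2.05 0.   0.55 0.71] 0.22804377901867393 [542.3 180.8 206.5]
[282.1 309.4] [283.4 226.2]
yel [499.2  77.5] [491  73  20  11  71]
yel [471.2  79.1] [460  75  22  11  73]
yel [431.7 119.1] [ 393   81   75   83 3069]
yel [397.3 141.9] [394 136   8  13  33]
yel [283.2 296.3] [276 275  16  43 581]
[281.3 226.1] [72.8 79.5] [497.5 109.8   3. ] (242, 190, 80, 70)
[281.3 224.6] [ 93.  100.3] [498.2 110.9   3. ] (231, 179, 101, 82)
[177.5  76.9] [115.2 130.7] [494.8 230.1   3. ] (157, 15, 80, 126)
```

```bash
python3 -m jog '0 0 -.05 0 0 0;0 0 -.1 0 0 0;0 0 -.15 0 0 0;0 0 -.2 0 0 0;0 0 -.25 0 0 0;0 0 -.3 0 0 0;0 0 -.34 0 0 0;0 0 -.365 0 0 0;0 0 -.377 0 0 0;0 0 -.377 0 0 0'| grep -E 'posi|contact'
python3 -m jog '0 0 0 0 0 0;0 0 0 0 0 0;0 0 0 0 0 0;0 0 0 0 0 0;0 0 0 0 0 0;0 0 0 0 0 0;0 0 0 0 0 0;0 0 .05 0 0 0;0 0 .15 0 0 0;0 0 .3 0 0 0' .45 | grep -E 'posi|contact|wid'
python3 -m jog '0 0 .1 0 0 0;0 0 .2 0 0 0;0 0 .3 0 0 0;0 0 .4 0 0 0;0 0 .5 0 0 0;-.05 -.1 .5 0 0 0;-.05 -.2 .5 0 0 0;-.05 -.3 .5 0 0 0;-.05 -.4 .5 0 0 0;-.05 -.5 .5 0 0 0' | grep -E 'posi|contact|wid'
python3 - <<'E'
from h import *
c=shot("wrist","w18.png");im=c["img"];hsv=cv2.cvtColor(im,cv2.COLOR_BGR2HSV)
u,v=proj(c,[498.8,109,3]).astype(int);print(u,v,proj(c,[498.8,109,11]),proj(c,[498.8,109,43]))
s=np.s_[v-40:v+40,u-40:u+40]
m=(hsv[s][...,2]<75).astype(np.uint8);n,l,st,ce=cv2.connectedComponentsWithStats(m)
for i in range(1,n):
    if st[i,4]>40:print("dk",ce[i]+[u-40,v-40],st[i]+[u-40,v-40,0,0,0],ray(c,*(ce[i]+[u-40,v-40]),11))
m=((hsv[...,0]>12)&(hsv[...,0]<35)&(hsv[...,1]>60)&(hsv[...,2]>50))[s].astype(np.uint8);n,l,st,ce=cv2.connectedComponentsWithStats(m)
for i in range(1,n):
    if st[i,4]>20:print("yel",ce[i]+[u-40,v-40],st[i]+[u-40,v-40,0,0,0])
# tape
u,v=proj(c,[482,-39,13]);print("tape pred",u,v)
u,v=int(u),int(v);g=cv2.GaussianBlur(cv2.cvtColor(im,6),(3,3),0);e=cv2.Canny(g,25,70)
p=np.argwhere(e>0)[:,::-1];d=np.hypot(*(p-[u,v]).T);print("edges",(d<60).sum())
ci=cv2.HoughCircles(g[v-70:v+70,u-70:u+70],cv2.HOUGH_GRADIENT,1.2,5,param1=70,param2=18,minRadius=12,maxRadius=45)
if ci is not None:
  for x in ci[0][:6]:print("circ",x+[u-70,v-70,0],ray(c,x[0]+u-70,x[1]+v-70,13))
E
```

```text
position: [498.8, 109.0, -27.3]
contact_force: [0.1, 0.2, -1.0]
position: [498.0, 108.9, 17.9]
contact_force: [0.4, -0.1, 0.3]
width: 0.55
position: [490.4, 32.3, 92.1]
contact_force: [-0.2, 0.3, -0.5]
width: 0.548
63.55 [490.4  30.7  92. ] [ 0.    0.41  2.05 -0.    0.68  0.55] 0.5495616795966761 [534.1 103.  269.3]
244 122 [243.6 122.5] [238.1 124.8]
dk [246.23188406 124.88115942] [233 114  24  24 345] [499.6 106.3  11. ]
yel [240.47014925 127.2761194 ] [234 122  14  13 134]
tape pred 313.8 266.4
edges 741
circ [319.20000458 277.          38.76000214] [480.7 -52.2  13. ]
circ [316.80000305 269.80000305  36.24000168] [482.6 -43.9  13. ]
circ [312.         275.80000305  36.36000061] [475.3 -47.3  13. ]
circ [313.20000458 261.40000153  26.88000107] [484.2 -34.   13. ]
circ [315.6000061  255.40000153  21.36000061] [489.4 -29.5  13. ]
circ [312.         250.60000229  20.76000023] [489.  -23.2  13. ]
```

```bash
python3 -m jog '-.02 -.1 0 0 0 0;-.05 -.2 0 0 0 0;-.1 -.3 -.05 0 0 0;-.15 -.4 -.1 0 0 0;-.17 -.5 -.15 0 0 0;-.17 -.6 -.2 0 0 0;-.17 -.67 -.2 0 0 0;-.17 -.67 -.2 0 0 0;-.17 -.67 -.2 0 0 0;-.17 -.67 -.2 0 0 0' 0 30| grep -E 'posi|contact'
python3 - <<'E'
from h import *
c=shot("wrist","w19.png");im=c["img"];u,v=proj(c,[482,-40,13]);print(u,v)
g=cv2.GaussianBlur(cv2.cvtColor(im,6),(3,3),0)
e=cv2.Canny(g,20,60);q=np.argwhere(e>0)[:,::-1]
w=np.array([ray(c,x,y,13)[:2] for x,y in q if abs(x-u)<70 and abs(y-v)<70])
best=[]
for cx in np.arange(470,496,1.):
  for cy in np.arange(-52,-28,1.):
    d=np.hypot(w[:,0]-cx,w[:,1]-cy);best.append(((np.abs(d-26)<1.2).sum(),cx,cy))
best.sort(reverse=True);print(best[:5])
sx=w-np.array(best[0][1:]);d=np.hypot(*sx.T);print(np.histogram(d,np.arange(0,40,2)))
E
```

```text
position: [465.9, -66.2, 63.0]
contact_force: [-0.2, -0.5, 0.4]
64.6 [465.9 -66.1  63. ] [-0.21  0.43  2.12  0.    0.58  0.34] 0.9996545461241451 [509.2   4.6 240.3]
283.0 176.8
[(np.int64(175), np.float64(484.0), np.float64(-35.0)), (np.int64(174), np.float64(483.0), np.float64(-35.0)), (np.int64(157), np.float64(483.0), np.float64(-34.0)), (np.int64(140), np.float64(482.0), np.float64(-34.0)), (np.int64(139), np.float64(485.0), np.float64(-35.0))]
(array([  0,   0,   0,   0,   0,   0,  43, 121, 146,  36,   0,   1, 116,
       111,   0,   0,   0,   0,   0]), array([ 0,  2,  4,  6,  8, 10, 12, 14, 16, 18, 20, 22, 24, 26, 28, 30, 32,
       34, 36, 38]))
```

```bash
python3 -m jog '.03 .05 0 0 0 0;.06 .1 0 0 0 0;.09 .15 0 0 0 0;.117 .205 -.05 0 0 0;.117 .205 -.13 0 0 0;.117 .205 -.21 0 0 0;.117 .205 -.29 0 0 0;.117 .205 -.35 0 0 0;.117 .205 -.35 0 0 0;.117 .205 -.35 0 0 0'| grep -E 'posi|contact'
cat > tape.py <<'E'
from h import *
c=shot("wrist","w20.png");im=c["img"];u,v=proj(c,[483.5,-35.5,13])
g=cv2.GaussianBlur(cv2.cvtColor(im,6),(3,3),0)
e=cv2.Canny(g,20,60);q=np.argwhere(e>0)[:,::-1];q=q[(abs(q[:,0]-u)<75)&(abs(q[:,1]-v)<75)]
for z in(13,0):
  w=np.array([ray(c,x,y,z)[:2] for x,y in q])
  print(z,sorted([(((np.abs(np.hypot(w[:,0]-cx,w[:,1]-cy)-26)<1).sum()),cx,cy) for cx in np.arange(474,493,1.) for cy in np.arange(-45,-26,1.)],reverse=True)[:3])
E
python3 tape.py
```

```text
position: [483.1, -35.9, 9.9]
contact_force: [0.5, -0.5, -0.5]
65.65 [483.4 -35.9  10.3] [-0.14  0.55  2.12  0.    0.47  0.41] 0.9966388001079763 [526.6  34.8 187.2]
13 [(np.int64(158), np.float64(483.0), np.float64(-35.0)), (np.int64(148), np.float64(484.0), np.float64(-35.0)), (np.int64(145), np.float64(485.0), np.float64(-32.0))]
0 [(np.int64(177), np.float64(483.0), np.float64(-35.0)), (np.int64(160), np.float64(484.0), np.float64(-35.0)), (np.int64(154), np.float64(484.0), np.float64(-36.0))]
```

Consistent at (483.3, -35.3). Descend and grip.

```bash
python3 -m jog '0 0 -.05 0 0 0;0 0 -.1 0 0 0;0 0 -.15 0 0 0;0 0 -.2 0 0 0;0 0 -.24 0 0 0;0 0 -.27 0 0 0;0 0 -.295 0 0 0;0 0 -.295 0 0 0;0 0 -.295 0 0 0;0 0 -.295 0 0 0'| grep -E 'posi|contact'
python3 -m jog '0 0 0 0 0 0;0 0 0 0 0 0;0 0 0 0 0 0;0 0 0 0 0 0;0 0 0 0 0 0;0 0 0 0 0 0;0 0 0 0 0 0;0 0 0 0 0 0;0 0 0 0 0 0;0 0 0 0 0 0' 1 30
python3 -m jog '0 0 .03 0 0 0;0 0 .08 0 0 0;0 0 .15 0 0 0;0 0 .25 0 0 0;0 0 .35 0 0 0;0 0 .45 0 0 0;0 0 .55 0 0 0;0 0 .65 0 0 0;0 0 .75 0 0 0;0 0 .85 0 0 0'| grep -E 'posi|contact|wid'
```

```text
position: [483.6, -35.8, -33.8]
contact_force: [0.3, -0.1, -0.2]
time_s: 67.65
position: [483.6, -35.8, -33.6]
tcp_rot: [0.872, 0.489, 0.0, 0.0]
contact_force: [-1.7, -0.9, 9.9]
width: 0.582
gripper_force: 29.4
position: [483.3, -35.7, 95.0]
contact_force: [0.2, 0.7, -0.4]
width: 0.585
```

```bash
python3 -m jog '-.05 .1 .03 0 0 0;-.1 .2 .05 0 0 0;-.15 .3 .05 0 0 0;-.2 .4 .05 0 0 0;-.2 .5 .05 0 0 0;-.2 .6 .05 0 0 0;-.2 .7 .05 0 0 0;-.2 .8 .05 0 0 0;-.2 .9 .05 0 0 0;-.2 1 .05 0 0 0'| grep -E 'posi|contact|wid'
python3 -m jog '0 .1 0 0 0 0;0 .2 0 0 0 0;0 .3 0 0 0 0;0 .4 0 0 0 0;0 .5 0 0 0 0;0 .6 0 0 0 0;0 .7 0 0 0 0;0 .8 0 0 0 0;0 .9 0 0 0 0;0 1 0 0 0 0'| grep -E 'posi|contact|wid'
python3 -m jog '.03 .08 0 0 0 0;.06 .15 0 0 0 0;.1 .22 0 0 0 0;.1 .24 0 0 0 0;.1 .24 0 0 0 0;.1 .24 0 0 0 0;.1 .24 0 0 0 0;.1 .24 0 0 0 0;.1 .24 0 0 0 0;.1 .24 0 0 0 0'| grep -E 'posi|contact|wid'
python3 - <<'E'
from h import *
c=shot("wrist","w21.png");im=c["img"];hsv=cv2.cvtColor(im,cv2.COLOR_BGR2HSV)
m=((hsv[...,0]>45)&(hsv[...,0]<75)&(hsv[...,1]>90)&(hsv[...,2]>40)).astype(np.uint8)
for k in cv2.findContours(m,0,2)[0]:
    if cv2.contourArea(k)>500:
        e=cv2.fitEllipse(cv2.convexHull(k));print(np.round(e[0],1),np.round(e[1],1),ray(c,*e[0],3),cv2.boundingRect(k))
# held tape, top face at TCP+46.6
p=robot.read_state()["position"];z=p[2]+46.6;u,v=proj(c,[*p[:2],z]);print("exp",u,v)
g=cv2.GaussianBlur(cv2.cvtColor(im,6),(3,3),0);q=np.argwhere(cv2.Canny(g,20,60)>0)[:,::-1];q=q[(abs(q[:,0]-u)<70)&(abs(q[:,1]-v)<70)]
w=np.array([ray(c,x,y,z)[:2] for x,y in q])
print(sorted([(((np.abs(np.hypot(w[:,0]-cx,w[:,1]-cy)-26)<1).sum()),round(cx-p[0],1),round(cy-p[1],1)) for cx in p[0]+np.arange(-8,9,1.) for cy in p[1]+np.arange(-8,9,1.)],reverse=True)[:4])
E
```

```text
position: [452.3, 115.4, 101.1]
contact_force: [-0.2, -0.4, -0.3]
width: 0.584
position: [453.3, 265.5, 101.0]
contact_force: [0.2, 0.3, 0.1]
width: 0.585
position: [468.4, 300.1, 101.1]
contact_force: [0.3, 0.4, -0.2]
width: 0.581
71.7 [468.4 300.1 101. ] [0.52 0.47 1.9  0.   0.77 1.07] 0.5828368293351801 [511.8 370.8 278.4]
[277.6 151.7] [80.6 81.6] [486.9 339.6   3. ] (237, 111, 82, 82)
exp 282.7 279.4
[(np.int64(251), np.float64(1.0), np.float64(1.0)), (np.int64(247), np.float64(1.0), np.float64(0.0)), (np.int64(232), np.float64(0.0), np.float64(1.0)), (np.int64(228), np.float64(8.0), np.float64(6.0))]
```

```bash
python3 -m jog '.03 .06 0 0 0 0;.06 .12 0 0 0 0;.09 .18 0 0 0 0;.124 .254 0 0 0 0;.124 .254 -.1 0 0 0;.124 .254 -.2 0 0 0;.124 .254 -.3 0 0 0;.124 .254 -.4 0 0 0;.124 .254 -.5 0 0 0;.124 .254 -.6 0 0 0'| grep -E 'posi|contact|wid'
python3 -m jog '0 0 -.05 0 0 0;0 0 -.1 0 0 0;0 0 -.15 0 0 0;0 0 -.2 0 0 0;0 0 -.23 0 0 0;0 0 -.26 0 0 0;0 0 -.275 0 0 0;0 0 -.275 0 0 0;0 0 -.275 0 0 0;0 0 -.275 0 0 0'| grep -E 'posi|contact|wid'
python3 -m jog '0 0 0 0 0 0;0 0 0 0 0 0;0 0 0 0 0 0;0 0 0 0 0 0;0 0 0 0 0 0;0 0 .05 0 0 0;0 0 .2 0 0 0;0 0 .4 0 0 0;0 0 .6 0 0 0;0 0 .8 0 0 0' 0 | grep -E 'posi|contact|wid'
python3 -m jog '-.05 -.05 .1 0 0 0;-.1 -.1 .2 0 0 0;-.15 -.15 .2 0 0 0;-.2 -.2 .2 0 0 0;-.2 -.3 .2 0 0 0;-.2 -.4 .2 0 0 0;-.2 -.45 .2 0 0 0;-.2 -.45 .2 0 0 0;-.2 -.45 .2 0 0 0;-.2 -.45 .2 0 0 0' 0 | grep -E 'posi|contact|wid'
cat > chk.py <<'E'
from h import *
c=shot("wrist","w22.png");im=c["img"];g=cv2.GaussianBlur(cv2.cvtColor(im,6),(3,3),0);ed=np.argwhere(cv2.Canny(g,20,60)>0)[:,::-1]
def circ(n,p,r,win=70):
    u,v=proj(c,p);q=ed[(abs(ed[:,0]-u)<win)&(abs(ed[:,1]-v)<win)];w=np.array([ray(c,x,y,p[2])[:2] for x,y in q])
    print(n,(u,v),sorted([(int((np.abs(np.hypot(w[:,0]-cx,w[:,1]-cy)-r)<1).sum()),cx-p[0],cy-p[1]) for cx in p[0]+np.arange(-8,9,1.) for cy in p[1]+np.arange(-8,9,1.)],reverse=True)[:3])
circ("padL",[487.5,338.5,3],38);circ("tape",[487.5,338.5,16],26)
circ("hub",[495.5,228.6,85],18);circ("flange",[495.5,228.6,59],30);circ("padM",[495.5,228.5,3],38);dark(c,np.array([495.5,228.6,85]),30,70)
E
python3 chk.py
```

```text
position: [487.1, 338.6, 9.9]
contact_force: [0.8, -0.8, -0.7]
width: 0.582
position: [487.1, 338.4, -30.1]
contact_force: [0.1, 0.3, -0.2]
width: 0.587
position: [486.8, 338.3, 91.4]
contact_force: [0.1, 0.3, -0.2]
width: 0.999
position: [457.2, 271.1, 119.7]
contact_force: [0.7, 0.6, -0.6]
width: 0.997
75.75 [457.1 271.2 119.7] [0.48 0.41 1.94 0.   0.78 1.03] 0.9953132168060094 [500.6 341.8 297. ]
padL (np.float64(273.0), np.float64(116.9)) [(287, np.float64(-2.0), np.float64(-1.0)), (259, np.float64(-1.0), np.float64(-1.0)), (251, np.float64(-2.0), np.float64(0.0))]
tape (np.float64(272.5), np.float64(117.4)) [(203, np.float64(0.0), np.float64(0.0)), (178, np.float64(0.0), np.float64(1.0)), (164, np.float64(-1.0), np.float64(0.0))]
hub (np.float64(353.0), np.float64(240.2)) [(148, np.float64(1.0), np.float64(1.0)), (135, np.float64(0.0), np.float64(1.0)), (132, np.float64(1.0), np.float64(0.0))]
flange (np.float64(346.3), np.float64(227.4)) [(167, np.float64(1.0), np.float64(0.0)), (166, np.float64(0.0), np.float64(6.0)), (158, np.float64(0.0), np.float64(0.0))]
padM (np.float64(335.5), np.float64(206.7)) [(184, np.float64(-2.0), np.float64(0.0)), (163, np.float64(-3.0), np.float64(0.0)), (154, np.float64(-2.0), np.float64(-1.0))]
dark [353.1 239.4] [ 13  12 122] [495.9 229.2  85. ]
```

The tape and the stack are within 1–2 mm of centre. A last numeric check of the screw.

```bash
python3 -m jog '0 -.1 0 0 0 0;0 -.2 0 0 0 0;0 -.3 0 0 0 0;0 -.4 0 0 0 0;0 -.5 0 0 0 0;0 -.6 0 0 0 0;0 -.7 0 0 0 0;0 -.8 0 0 0 0;0 -1 0 0 0 0;0 -1 0 0 0 0' | grep posi
python3 -m jog '0 -.3 0 0 0 0;0 -.35 0 0 0 0;0 -.35 0 0 0 0;0 -.35 0 0 0 0;0 -.35 0 0 0 0;0 -.35 0 0 0 0;0 -.35 0 0 0 0;0 -.35 0 0 0 0;0 -.35 0 0 0 0;0 -.35 0 0 0 0' | grep posi
python3 - <<'E'
from h import *
c=shot("wrist","w23.png");hsv=cv2.cvtColor(c["img"],cv2.COLOR_BGR2HSV)
print(proj(c,[498.8,109,3]),proj(c,[498.8,109,11]),proj(c,[498.8,109,19]),proj(c,[498.8,109,43]))
grn=((hsv[...,0]>45)&(hsv[...,0]<75)&(hsv[...,1]>90)&(hsv[...,2]>40)).astype(np.uint8)
for k in cv2.findContours(grn,0,2)[0]:
    if cv2.contourArea(k)>500:
        e=cv2.fitEllipse(cv2.convexHull(k));print("pad",np.round(e[0],1),ray(c,*e[0],3))
u,v=proj(c,[498.8,109,3]).astype(int)
for n,m in(("dark",(hsv[...,2]<75)),("yel",((hsv[...,0]>12)&(hsv[...,0]<35)&(hsv[...,1]>60)&(hsv[...,2]>50)))):
    k,l,st,ce=cv2.connectedComponentsWithStats(m[v-30:v+30,u-30:u+30].astype(np.uint8))
    for i in range(1,k):
        if st[i,4]>25:print(n,ce[i]+[u-30,v-30],st[i]+[u-30,v-30,0,0,0])
s=robot.read_state();print(s["time_s"])
E
```

```text
position: [456.6, 118.0, 119.7]
position: [457.0, 68.4, 119.7]
77.8 [457.   68.4 119.7] [ 0.08  0.33  2.09 -0.    0.72  0.63] 1.002677878998752 [500.3 139.1 297. ]
[297.9 135.1] [298.3 135.9] [298.8 136.7] [300.2 139.5]
pad [296.6 135.4] [497.5 109.4   3. ]
pad [223.4  21.3] [492.6 224.7   3. ]
dark [298.37012987 136.70779221] [289 126  21  23 308]
yel [299.97183099 139.77464789] [296 135   9  10  71]
77.8
```

The screw's head and stud are exactly where predicted, upright and centred. I'm handing in.

```bash
python3 -c "
from station import robot
print(robot.sign_off())"
```

```text
the job is handed in; nothing more can be done
None
```

The job is handed in at about 78 s: the cap, ring and cap stack is on the middle pad, the clamp screw is on the right pad in front of the brown bottle, and the thread tape is on the left pad in front of the clear bottle, all upright and measured within about 2 mm of centre.

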